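# Draw out the parts tray, clamp it at the mark and tip in the beads

### The arm

A 7-joint arm with a two-finger parallel gripper is mounted at the origin on the work surface. World frame = base frame: x ahead of the robot, y to its left, z up, the work surface at z = 0. Lengths are in m, angles in rad, forces in N, time in s.
With the tool pointing down it reaches from about 0.425 to 0.875 m from the base axis. Payload 4.7 kg.
Tool frame: the origin (TCP) lies on the centre line of the jaws, within the pads' length; the fingertips stand 22 mm ahead of it and the grasp point (between the pads) lies 3 mm ahead of it (tip_reach is the distance from the TCP to the fingertips, in m); z points along the fingers, y is the line along which they close (so a half turn about z gives the same grasp; the last joint's range is limited). The gripper opens to 85 mm and grips with 20 to 120 N. Pads are 22 mm wide; open, the fingers measure 114 mm over their backs; the gripper's body (76 mm by 85 mm) begins 54 mm behind the grasp point. The pads swing forward as they close: fully open they stand 13 mm farther back than shut.
Start: joints at [-1.094, 0.321, -0.07, 1.45, 0.023, 1.371, -0.057], TCP at [0.29, 0.582, 0.253] pointing down, gripper open.
Joint ranges: [-2.86, 2.86], [-0.3, 2.09], [-1.38, 1.24], [0.06, 2.45], [-1.56, 4.7], [0.09, 2.05], [-2.69, 2.69]. Speed limits (rad/s): [2.57, 2.57, 3.14, 3.14, 3.14, 3.14, 3.14].

### API

Orientations are given as [roll, pitch, yaw] about the fixed x, y, z axes, in that order (R = Rz(yaw) Ry(pitch) Rx(roll)).
In Python, from rig import sense, camera, finish_job, tip_reach gives the robot as it stands.
- The arm moves only by the tool arm_command, never from a script. Its argument "plan" is a list that holds one entry, the list of rows, each a list of 5 numbers: the closure, from -1 (fully open) to 1 (shut), then the shift along the world's x, y, z in units of 2 cm (1.0 is 2 cm), then the turn about the world's z in units of 0.1 rad (1.0 is 0.1 rad). In form: [[[fingers, tx, ty, tz, turn], ...]]. A call has 1 to 12 rows; each row shifts and turns the commanded pose from where the row before left it; what a row does not reach is not made up. A row lasts 1/10 s, in which the tool goes at most 50 mm and 8.59 degrees, less where a joint would pass 70% of its speed; a pose out of reach is approached as far as the arm can. A call with a number of a shift or a turn outside -1 to 1 is refused whole. A call with a gripper value outside its range is refused whole. The fingers move at their own pace and stop on an object; the grip force is fixed at half the most. Time passes only in rows, so rows that do not move let the fingers close. It gives the time, the measured TCP pose, the force, the opening and the grip force at its end, in the units of the state.
- sense(): the state, without advancing time (a new reading comes with each control period).
- camera(name): name is "scene" or "top" or "wrist"; returns a dict with "image" (384x512x3 uint8, blue, green, red), "fx", "fy", "cx", "cy" (pixels), "world_from_camera" (4x4, takes a point from camera to world coordinates); the wrist camera has in their place "tool_from_camera" (4x4, takes a point from camera to tool coordinates, whose origin is the TCP and whose axes are the flange's). Camera axes: x right, y down, z forward; pixel columns grow to the right and rows downward; lengths in m; the calibration is good to about 2 mm. A picture is of the moment at which its call begins: read the wrist's pose just before it. There is no depth.
- finish_job(): hands the job in; it is judged then, once.
The state is a dict: "clock": time; "joint_pos": joint angles; "qvel": joint speeds; "joint_torque": joint torques, N m; "position": TCP position; "orientation": TCP orientation; "ft_force": force on the tool from outside, world axes, zero at the start; "torque": the same for the moment, N m; "finger_gap": finger opening in m; "grip_force": force on a finger pad.
Only numpy, scipy, OpenCV 4.12 (cv2) and the standard library are available. Lean on these libraries where they do the work, as an engineer would, in place of code of your own. Each camera call takes 0.05 s, during which the arm holds its last target. There are 200 camera calls.

### The job

Slacken the red clamp knob, draw the wooden tray out until its white pointer is in line with the red mark on the runner, and clamp it tight again there. Then pick up the blue cup, tip all six ceramic beads from it into the tray's green pocket, and stand the empty cup upright back on the bench, clear of the slide unit. Leave the valve socket, coil former, earpiece and chassis plate where they are.

Things in the scene. Friction and masses are not known exactly. Their poses are not given: they have to be found in the camera images.
- clamp (a joint): clamp knob angle (rad): 0 = fully tight (stop), grows counter-clockwise seen from above, 1.5 = fully slack (stop). A cam presses a brass pad on the tray's rim: tight below about 0.35 (holds some 15 to 25 N), tray free from about 1.05. Stays where left; turning takes up to 0.25 N m. The pad's brass arm, top 67 mm up, reaches from the block to the tray's far rim
- clamp_grip (a point): grip point on the knob's vertical axis, 92 mm above the bench, turning with it: a red wing 44 mm long (point x), 12 mm thick (point y), from 67 to 101 mm above the bench, on a brass disc 42 mm across, on a dark block 46 mm square, 55 mm tall by the far runner. Tight (0), the wing's x is the unit's x, across the tray's travel
- unit: fixed wooden slide unit; origin on the bench on the tray's centre line; tray runs out along its -y. Runners 22 mm wide, 44 mm tall at x = -70 and +70 mm, y = -200 to 240 mm. Shelf (jars on it, up to 200 mm high) at y = 20 to 250, x = -115 to 115 mm, top 144 mm, solid sides. Clamp axis at x = 105, y = -70 mm
- tray (a joint): how far the tray is drawn out (m): 0 fully in, 0.17 fully out (stops); travel along the unit's -y; about 1 N to move when the clamp is slack; stays where left
- tray_handle (a point): point to grip on the tray's handle, 80 mm above the bench: an upright dark turned wooden peg 22 mm across with a 26 mm cap, from 52 to 94 mm above the bench, standing on the tray's solid nose (nose 112 mm wide, from 35 mm in front of the peg's axis to 35 mm behind it, top 52 mm up)
- tray_pocket (a point): centre of the green floor of the tray's open pocket, 16 mm above the bench; the pocket measures 100 mm (x of this point) by 116 mm (y), clear inside, walls 36 mm deep with their rim 52 mm above the bench; it lies 96 mm behind the handle peg. Axes as the unit's
- tray_pointer (a point): tip of the small white pointer (16 x 5 mm) on the tray's near rim (robot side), 23 mm behind the handle peg along the travel and 58 mm to the unit's -x of it, 54 mm above the bench. Moves with the tray
- mark: red index mark, fixed on the near runner's top: a bar 18 mm (x, across the runner) by 5 mm (y, along the travel) by 6 mm tall, origin under its centre, 44 mm above the bench; axes as the unit's. The white pointer is in line when its y in this frame is 0
- cup: blue enamelled straight round cup, 56 mm across (59 mm over a black rubber grip band from 20 to 60 mm up), 75 mm tall, wall 3 mm, floor 5 mm, origin at the centre of its underside, z up to the mouth; 0.11 kg. It holds the six beads, two layers, well below the rim; slippery inside; tip it well past level to empty it
- cup_rim (a point): centre of the cup's mouth, 75 mm above its underside
- socket: bystander: cream ceramic valve socket, round, 42 mm across, 22 mm tall, origin under its centre
- coil: bystander: brass coil former standing upright, 38 mm across with a 52 mm foot, 62 mm tall, origin under its centre
- earpiece: bystander: green enamel headphone earpiece lying flat, 62 mm across, 28 mm tall, origin under its centre
- chassis: bystander: dented aluminium chassis plate, 80 x 110 mm (x, y), 28 mm tall, open underneath, origin under its centre, 0.3 kg
- bead0: white glazed (slippery) ceramic insulating bead, a ball 18 mm across, 11 g, origin at its centre; starts in the cup
- bead1: white glazed (slippery) ceramic insulating bead, a ball 18 mm across, 11 g, origin at its centre; starts in the cup
- bead2: white glazed (slippery) ceramic insulating bead, a ball 18 mm across, 11 g, origin at its centre; starts in the cup
- bead3: white glazed (slippery) ceramic insulating bead, a ball 18 mm across, 11 g, origin at its centre; starts in the cup
- bead4: white glazed (slippery) ceramic insulating bead, a ball 18 mm across, 11 g, origin at its centre; starts in the cup
- bead5: white glazed (slippery) ceramic insulating bead, a ball 18 mm across, 11 g, origin at its centre; starts in the cup
There are look-alikes about, which are no part of the job. There is more than one size of the cup; the job needs the middle-sized.

How it is judged:
By the outcome, as a careful person would: the job done as asked, in the order asked, and still so for the second after the job is handed in, with the robot touching nothing.
It also fails if it takes over 72 s, if anything falls off the work surface, if the arm or the gripper's body presses on something with over 40 N, if the wrist force passes 120 N, or if a joint passes its speed limit or range.

## Working session

There is one attempt and no reset: what is moved stays moved. The work goes in short steps, Python scripts to look and compute and a tool call to move; the robot and the scene stay as the last step left them, time stands still between calls to the robot, and variables do not carry over. Pictures are saved under pics/ and viewed, at most 10 in all, crops included, and the job is handed in when it is done.

Besides the shell and the picture viewer there is one more tool, called as name([rows], argument=value, ...), one row to a line, values as JSON. arm_command: Moves the arm, as the interface text tells. Its arguments: {"type":"object","properties":{"plan":{"type":"array","items":{"type":"array","items":{"type":"array","items":{"type":"number"}}}}},"required":["plan"]}

```bash
mkdir -p pics; ls; python3 - <<'E'
from rig import sense,camera,tip_reach
import cv2,numpy as np
s=sense();print(s,tip_reach)
for n in ("scene","top"):
    c=camera(n);cv2.imwrite(f"pics/{n}0.png",c["image"]);print(n,c["fx"],c["fy"],c["cx"],c["cy"],np.round(c["world_from_camera"],4).tolist())
    np.savez(f"{n}0.npz",**c)
E
```

```text
pics
{'clock': 0.0, 'joint_pos': array([-1.09391208,  0.32185829, -0.07008212,  1.45169539,  0.02259059,
        1.37078394, -0.05693652]), 'qvel': array([-0.00169583, -0.00081743, -0.00065249,  0.00021256, -0.00078208,
        0.00035814, -0.00034277]), 'joint_torque': array([ 1.71399361e-04, -4.93577063e+01, -3.82047286e-01, -3.14342415e+01,
        1.27603422e-02,  1.10126997e-02,  1.10559830e-05]), 'position': array([0.29000409, 0.58116008, 0.25219028]), 'orientation': array([-3.13963671e+00,  9.00245980e-05,  2.67879864e+00]), 'ft_force': array([-0.94283363, -0.03654879,  0.24975469]), 'torque': array([-0.03239222, -0.02463662, -0.03702001]), 'grip_force': 0.0, 'finger_gap': 0.08555036336742367} 0.022
scene 409.26999251127893 409.26999251127893 260.4308634688107 191.52883297293312 [[0.3966, 0.7287, -0.5584, 1.0637], [0.918, -0.313, 0.2435, -0.2269], [0.0026, -0.6091, -0.7931, 0.7703], [0.0, 0.0, 0.0, 1.0]]
top 497.414072388458 497.414072388458 247.26438097954656 199.70050231548743 [[-0.0145, -0.9844, 0.1753, 0.3761], [-0.9998, 0.017, 0.0125, -0.0346], [-0.0153, -0.1751, -0.9844, 1.0437], [0.0, 0.0, 0.0, 1.0]]
```

View pics/scene0.png

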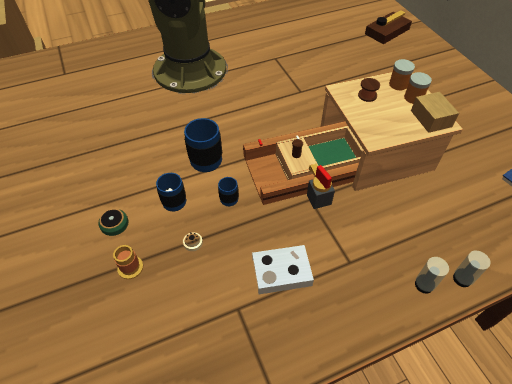

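View pics/top0.png

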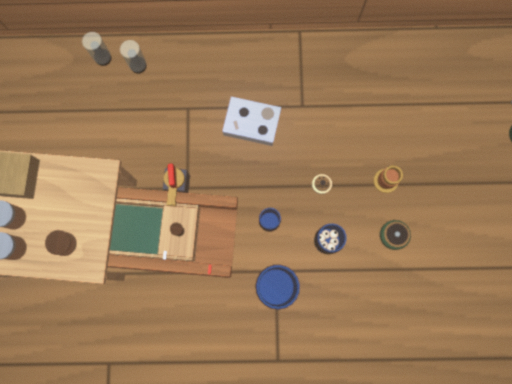

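Scene/top: three blue cups. In the top view the small one is at (269,220), the big one at (277,288), and the middle one with white beads at (330,239), which is my choice. The red wing is at (172,176) and the peg at (177,229). The white pointer is at (165,255) and the red mark at (210,269). Red look-alikes: the wing and the mark only.

```bash
cat > h.py <<'E'
import numpy as np,cv2
from rig import sense,camera
def ray(c,px,z,T=None):
    T=np.array(c["world_from_camera"]) if T is None else T
    d=T[:3,:3]@np.array([(px[0]-c["cx"])/c["fx"],(px[1]-c["cy"])/c["fy"],1.])
    return T[:3,3]+d*(z-T[2,3])/d[2]
def blobs(im,lo,hi,amin=8):
    m=cv2.inRange(cv2.cvtColor(im,cv2.COLOR_BGR2HSV),np.array(lo),np.array(hi))
    n,l,st,ce=cv2.connectedComponentsWithStats(m)
    return [(np.round(ce[i],1).tolist(),st[i].tolist(),l==i) for i in range(1,n) if st[i][4]>=amin]
E
python3 - <<'E'
from h import *
t=dict(np.load("top0.npz"));s=dict(np.load("scene0.npz"))
for n,c in(("top",t),("scene",s)):
    print(n)
    for k,lo,hi,a in(("red",(0,200,120),(6,255,255),4),("blue",(105,120,30),(125,255,255),60),("white",(0,0,190),(180,60,255),4),("green",(70,100,30),(90,255,255),100)):
        for b in blobs(c["image"],lo,hi,a):
            if not(n=="top" and b[0][1]<80): print(k,b[0],b[1])
# wing direction
for b in blobs(t["image"],(0,200,120),(6,255,255),30):
    ys,xs=np.where(b[2]); print("wing",cv2.minAreaRect(np.c_[xs,ys].astype(np.float32)))
g=[b for b in blobs(t["image"],(70,100,30),(90,255,255),500)][0]; ys,xs=np.where(g[2])
r=cv2.boxPoints(cv2.minAreaRect(np.c_[xs,ys].astype(np.float32)));print("green",[(p.tolist(),np.round(ray(t,p,.016),4)) for p in r])
for nm,p,z in(("shelfA",(120,160),.144),("shelfB",(105,282),.144),("runner far end a",(238,196),.044),("runner near end b",(232,276),.044),("peg",(177,229),.094),("pointer",(165,255),.054),("mark",(210,269),.05),("cup",(330,239),.075)): print(nm,np.round(ray(t,p,z),4))
for nm,c,x0,y0,w,h in(("a",t,100,140,150,150),("b",s,150,110,230,110)):
    f=5 if nm=="a" else 3
    cv2.imwrite(f"pics/crop_{nm}.png",cv2.resize(c["image"][y0:y0+h,x0:x0+w],None,fx=4 if nm=="a" else 3,fy=4 if nm=="a" else 3,interpolation=cv2.INTER_CUBIC))
E
```

```text
top
blue [269.2, 220.2] [261, 213, 17, 15, 189]
blue [275.0, 286.8] [257, 270, 36, 34, 943]
white [250.0, 119.4] [223, 97, 57, 45, 1528]
white [316.1, 189.0] [313, 185, 9, 8, 15]
white [2.5, 200.3] [0, 200, 6, 2, 6]
white [4.5, 205.3] [4, 204, 2, 4, 6]
white [3.9, 209.6] [2, 208, 5, 4, 8]
white [3.0, 215.5] [2, 215, 3, 2, 4]
white [328.6, 239.0] [320, 230, 18, 20, 180]
white [5.6, 239.9] [3, 235, 6, 11, 31]
white [164.4, 254.2] [163, 250, 4, 9, 32]
scene
red [260.0, 141.7] [258, 139, 5, 6, 15]
red [324.2, 172.3] [317, 165, 15, 15, 80]
blue [201.6, 133.1] [185, 119, 35, 30, 841]
blue [206.5, 166.5] [191, 158, 30, 14, 158]
blue [508.5, 175.0] [504, 169, 8, 13, 61]
blue [169.1, 183.8] [157, 173, 26, 23, 451]
blue [227.5, 185.4] [219, 177, 18, 18, 266]
blue [175.1, 207.1] [163, 200, 23, 11, 71]
white [162.2, 58.2] [161, 57, 3, 3, 4]
white [409.7, 64.8] [406, 61, 7, 8, 14]
white [405.0, 69.5] [404, 69, 3, 2, 4]
white [218.5, 72.8] [216, 71, 6, 4, 10]
white [426.3, 78.1] [423, 74, 7, 8, 16]
white [173.1, 84.5] [170, 83, 7, 4, 13]
white [297.2, 137.0] [296, 136, 3, 3, 6]
white [169.1, 189.4] [166, 188, 6, 3, 11]
white [195.4, 245.9] [190, 242, 11, 7, 19]
white [282.8, 265.7] [253, 245, 60, 43, 1573]
white [433.5, 266.0] [432, 266, 4, 1, 4]
green [331.7, 151.7] [310, 139, 44, 26, 593]Traceback (most recent call last):
  File "<stdin>", line 11, in <module>
IndexError: list index out of range
```

```bash
python3 - <<'E'
from h import *
t=dict(np.load("top0.npz"));s=dict(np.load("scene0.npz"))
hsv=cv2.cvtColor(t["image"],cv2.COLOR_BGR2HSV)
for p in((172,174),(210,269),(140,230),(177,229),(170,181)): print(p,hsv[p[1],p[0]])
def pca(m):
    ys,xs=np.where(m); return cv2.minAreaRect(np.c_[xs,ys].astype(np.float32))
for k,lo,hi,a in(("red",(0,190,110),(5,255,255),4),("red2",(170,150,100),(180,255,255),4),("green",(65,60,20),(95,255,255),300),("dark",(0,0,0),(180,255,70),40)):
    for b in blobs(t["image"],lo,hi,a):
        if b[0][1]>90: print(k,b[0],b[1],pca(b[2]) if b[1][4]>25 else "")
for nm,p,z in(("shelfA",(120,160),.144),("shelfB",(105,282),.144),("runner far end",(238,196),.044),("runner near end",(232,276),.044),("peg",(177,229),.094),("pointer",(165,255),.054),("mark",(210,269),.05),("wing",(172,175),.1),("cup",(330,239),.075)): print(nm,np.round(ray(t,p,z),4))
for nm,p,z in(("pointer",(297.2,137),.054),("mark",(260,141.7),.047),("wing",(324.2,172.3),.09),("cup",(171,184),.075),("peg",(297,143),.094)): print("scene",nm,np.round(ray(s,p,z),4))
cv2.imwrite("pics/crop_a.png",cv2.resize(t["image"][140:290,100:250],None,fx=4,fy=4,interpolation=cv2.INTER_CUBIC))
E
```

```text
(172, 174) [  2 176 220]
(210, 269) [  4 162 222]
(140, 230) [ 73  69 119]
(177, 229) [ 11 119 107]
(170, 181) [  2 171 231]
green [136.2, 229.1] [112, 206, 49, 47, 1935] ((136.07508850097656, 228.86175537109375), (44.75019836425781, 44.57493591308594), 6.709836959838867)
dark [318.7, 245.5] [315, 235, 12, 18, 42] ((318.8149108886719, 244.7853546142578), (19.723085403442383, 5.070201873779297), 59.534454345703125)
shelfA [0.6159 0.2139 0.144 ]
shelfB [0.3909 0.234  0.144 ]
runner far end [ 0.5622 -0.003   0.044 ]
runner near end [0.4006 0.0107 0.044 ]
peg [0.4904 0.1135 0.094 ]
pointer [0.4436 0.1431 0.054 ]
mark [0.4148 0.0539 0.05  ]
wing [0.5956 0.1234 0.1   ]
cup [ 0.4682 -0.1821  0.075 ]
scene pointer [0.4398 0.1432 0.054 ]
scene mark [0.4122 0.0555 0.047 ]
scene wing [0.591  0.1304 0.09  ]
scene cup [ 0.4786 -0.1836  0.075 ]
scene peg [0.4918 0.1135 0.094 ]
```

View pics/crop_a.png

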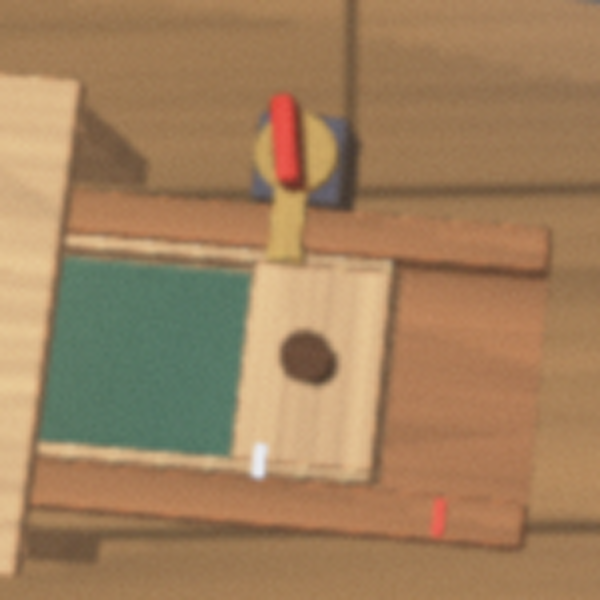

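The close crop confirms the picks. The red wing spans (283,97)-(290,185) and leans about 0.2 rad CCW of the unit's x, so it is clamped. The peg is at (308,358), the white pointer at (260,460) and the red mark at (438,517). Unit yaw is about -0.087, the clamp axis is near (0.597,0.124), and the draw is about 90 mm.

arm_command([
  [[-1,0,-1,0.4,-1],[-1,0,-1,0.4,-1],[-1,0,-1,0.4,-1],[-1,0,-1,0.4,-1],[-1,0,-1,0.4,-1],[-1,0,-1,0.4,-1],[-1,0,-1,0.4,-1],[-1,0,-1,0.4,-1],[-1,0,-1,0.4,-1],[-1,0,-1,0.4,-1],[-1,0,-1,0.4,-1],[-1,0,-1,0.4,-1]],
])

```text
clock: 1.3
position: [0.29, 0.3406, 0.3493]
orientation: [-3.141, 0.001, 1.475]
ft_force: [-1.0, -0.6, 0.5]
finger_gap: 0.0856
grip_force: 0.0
```

arm_command([
  [[-1,1,-0.9,0,-1],[-1,1,-0.9,0,-1],[-1,1,-0.9,0,-1],[-1,1,-0.9,0,-1],[-1,1,-0.9,0,-1],[-1,1,-0.9,0,-1],[-1,1,-0.9,-0.5,-1],[-1,1,-0.9,-0.5,-1],[-1,1,-0.9,-0.5,-1],[-1,1,-0.9,-0.5,-1],[-1,1,-0.9,-0.5,-1],[-1,1,-0.9,-0.5,-1]],
])

```text
clock: 2.5
position: [0.5307, 0.1248, 0.2886]
orientation: [3.142, 0.001, 0.275]
ft_force: [-0.5, 0.6, 0.0]
finger_gap: 0.0858
grip_force: 0.0
```

arm_command([
  [[-1,0.85,0,-1,-0.5],[-1,0.85,0,-1,-0.5],[-1,0.85,0,-1,-0.6],[-1,0.8,0,-1,0],[-1,0,0,-0.5,0],[-1,0,0,0,0]],
])

```text
clock: 3.1
position: [0.5957, 0.1253, 0.1971]
orientation: [3.14, 0.005, 0.119]
ft_force: [-0.1, -0.4, 0.3]
finger_gap: 0.0857
grip_force: 0.0
```

```bash
cat >> h.py <<'E'
from scipy.spatial.transform import Rotation as Ro
def wrist():
    s=sense();c=camera("wrist");T=np.eye(4);T[:3,:3]=Ro.from_euler("xyz",s["orientation"]).as_matrix();T[:3,3]=s["position"]
    return c,T@np.array(c["tool_from_camera"])
E
python3 - <<'E'
from h import *
c,T=wrist();cv2.imwrite("pics/w1.png",c["image"]);print(sense()["position"],sense()["orientation"],np.round(T,3).tolist())
for b in blobs(c["image"],(0,150,100),(6,255,255),60)+blobs(c["image"],(172,150,100),(180,255,255),60):
    ys,xs=np.where(b[2]);r=cv2.minAreaRect(np.c_[xs,ys].astype(np.float32));P=[ray(c,p,.101,T) for p in cv2.boxPoints(r)]
    print(b[0],b[1],r,np.round(P,4).tolist(),np.round(np.mean(P,0),4))
E
```

```text
[0.59620335 0.12561139 0.19868412] [3.14123901e+00 2.28182809e-03 1.18979295e-01] [[0.119, -0.946, -0.301, 0.672], [-0.993, -0.113, -0.038, 0.135], [0.002, 0.303, -0.953, 0.316], [0.0, 0.0, 0.0, 1.0]]
[254.6, 192.9] [246, 159, 18, 68, 1006] ((254.63812255859375, 192.40916442871094), (15.911314010620117, 67.10423278808594), 2.2025980949401855) [[0.5761, 0.1311, 0.101], [0.6248, 0.1347, 0.101], [0.6257, 0.1241, 0.101], [0.5769, 0.1198, 0.101]] [0.6009 0.1274 0.101 ]
```

View pics/w1.png

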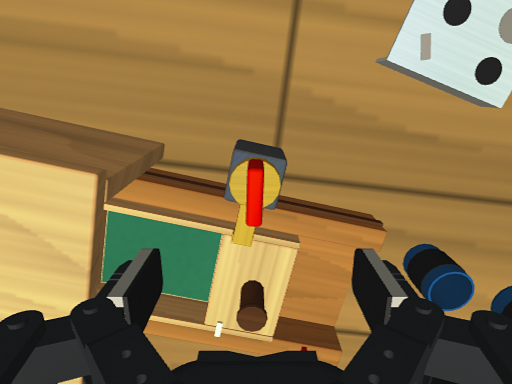

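The wrist view shows the wing at (254,193) on its brass disc, nearly aligned with the jaws (direction 0.08 rad). I'll descend on it and close.

arm_command([
  [[-1,0.1,0,-1,-0.3],[-1,0,0,-1,0],[-1,0,0,-1,0],[-1,0,0,-1,0],[-1,0,0,-1,0],[0.5,0,0,0,0],[1,0,0,0,0],[1,0,0,0,0],[1,0,0,0,0],[1,0,0,0,0]],
])

```text
clock: 4.15
position: [0.5998, 0.1266, 0.1007]
orientation: [-3.14, -0.002, 0.088]
ft_force: [-2.8, 15.5, 6.7]
finger_gap: 0.0123
grip_force: 10.0
```

arm_command([
  [[1,0,0.1,0,0],[1,0,0,-0.1,0],[1,0,0,0,0]],
])

```text
clock: 4.45
position: [0.5999, 0.1273, 0.1007]
orientation: [-3.141, -0.001, 0.089]
ft_force: [-5.3, -1.7, 16.4]
finger_gap: 0.0111
grip_force: 63.0
```

arm_command([
  [[1,0,0,0.15,0.6],[1,0,0,0,1],[1,0,0,0,1],[1,0,0,0,1],[1,0,0,0,1],[1,0,0,0,1]],
])

```text
clock: 5.05
position: [0.5992, 0.1289, 0.1008]
orientation: [-3.141, -0.001, 0.653]
ft_force: [-0.8, 2.4, 1.5]
finger_gap: 0.0111
grip_force: 60.9
```

arm_command([
  [[1,0,0,0,1],[1,0,0,0,1],[1,0,0,0,1],[1,0,0,0,1],[1,0,0,0,1],[1,0,0,0,1],[1,0,0,0,0.5],[1,0,0,0,0]],
])

```text
clock: 5.85
position: [0.5977, 0.13, 0.1008]
orientation: [-3.138, -0.002, 1.301]
ft_force: [-5.5, 3.4, 5.0]
finger_gap: 0.0108
grip_force: 61.3
```

arm_command([
  [[-1,0,0,0,0],[-1,0,0,0,0],[-1,0,0,0,0],[-0.6,0,0,1,0],[-0.2,0,0,1,0],[-0.2,0,0,1,0.6],[-0.2,-1,-0.2,1,0.6],[-0.2,-1,-0.2,0,0.6],[-0.2,-1,-0.2,0,0],[-0.2,-1,-0.1,0,0],[-0.2,-1,0,0,0],[-0.2,-0.3,0,0,0]],
])

```text
clock: 7.05
position: [0.4919, 0.1133, 0.1804]
orientation: [-3.141, -0.0, 1.479]
ft_force: [1.2, -0.4, 0.5]
finger_gap: 0.0514
grip_force: 0.0
```

```bash
python3 - <<'E'
from h import *
s=sense();print(s["position"],s["orientation"],s["finger_gap"])
c,T=wrist();cv2.imwrite("pics/w2.png",c["image"])
t=camera("top");cv2.imwrite("pics/t2.png",t["image"])
E
```

```text
[0.4918939  0.11327998 0.1804024 ] [-3.14127850e+00 -4.26450385e-05  1.47869667e+00] 0.05137749086573593
```

View pics/w2.png

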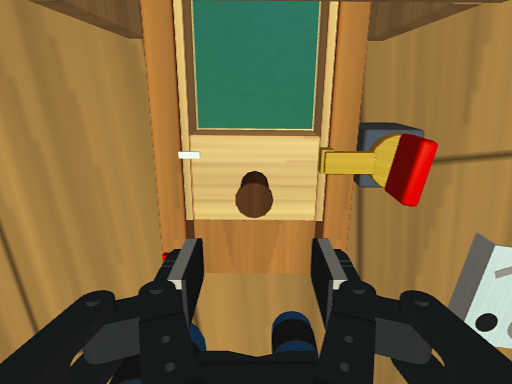

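The wrist view shows the wing turned to the slack side. The peg cap is at (254,200), centred between the jaws and clear of the brass arm. I'll descend and grip.

arm_command([
  [[-0.2,0,0,-1,0],[-0.2,0,0,-1,0],[-0.2,0,0,-1,0],[-0.2,0,0,-1,0],[-0.2,0,0,-0.7,0],[0.3,0,0,0,0],[1,0,0,0,0],[1,0,0,0,0],[1,0,0,0,0]],
])

```text
clock: 8.05
position: [0.4899, 0.1138, 0.0859]
orientation: [-3.134, 0.001, 1.479]
ft_force: [-8.0, 0.2, -0.2]
finger_gap: 0.0234
grip_force: 58.6
```

arm_command([
  [[1,-0.1,-0.3,0,0],[1,-0.06,-0.7,0,0],[1,-0.06,-0.7,0,0],[1,-0.06,-0.7,0,0],[1,-0.06,-0.7,0,0],[1,-0.06,-0.7,0,0],[1,-0.03,-0.3,0,0],[1,0,0,0,0]],
])

```text
clock: 8.85
position: [0.4815, 0.0299, 0.0859]
orientation: [-3.135, 0.001, 1.477]
ft_force: [-8.1, 0.1, -0.0]
finger_gap: 0.0232
grip_force: 59.4
```

```bash
cat > meas.py <<'E'
from h import *
th=-0.087;uy=np.array([-np.sin(th),np.cos(th),0])
for n in("top","scene"):
    c=camera(n);cv2.imwrite(f"pics/m_{n}_{sense()['clock']:.1f}.png",c["image"])
    R=[b for b in blobs(c["image"],(0,140,110),(7,255,255),6) if (n=="top" and abs(b[0][0]-210)<12 and abs(b[0][1]-269)<12) or (n=="scene" and abs(b[0][0]-260)<10 and abs(b[0][1]-142)<10)]
    W=[b for b in blobs(c["image"],(0,0,180),(180,60,255),4) if (n=="top" and abs(b[0][0]-205)<30 and abs(b[0][1]-258)<15) or (n=="scene" and abs(b[0][0]-265)<30 and abs(b[0][1]-140)<22)]
    for r in R:
        for w in W:
            d=ray(c,w[0],.055)-ray(c,r[0],.0485); print(n,"mark",r[0],r[1][4],"ptr",w[0],w[1][4],"pointer-mark along y mm",round(1000*d@uy,1), "across", round(1000*d[0],1))
E
python3 meas.py
python3 - <<'E'
from h import *
t=camera("top");s=camera("scene")
a=cv2.resize(t["image"][190:290,130:250],(480,400),interpolation=cv2.INTER_CUBIC)
b=cv2.resize(s["image"][100:200,220:320],(320,320),interpolation=cv2.INTER_CUBIC);o=np.zeros((400,800,3),np.uint8);o[:,:480]=a;o[:320,480:]=b
cv2.imwrite("pics/m1.png",o)
E
```

```text
(no output)
```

View pics/m1.png

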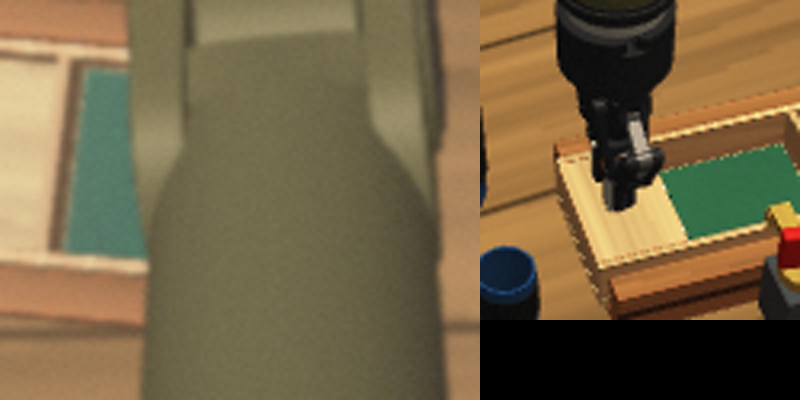

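The tray has moved, but the arm hides the mark in both fixed views: olive arm across the left half, gripper at (620,150). I'll use the wrist camera.

```bash
cat > mw.py <<'E'
from h import *
th=-0.087;uy=np.array([-np.sin(th),np.cos(th),0])
c,T=wrist();im=c["image"]
for k,B,z in(("red",blobs(im,(0,150,90),(7,255,255),15)+blobs(im,(172,150,90),(180,255,255),15),.05),("white",blobs(im,(0,0,200),(180,50,255),15),.056)):
    for b in B:
        p=ray(c,b[0],z,T); print(k,b[0],b[1],np.round(p,4),"y_u",round(p@uy,4))
cv2.imwrite("pics/w3.png",im)
E
python3 mw.py
```

```text
red [121.5, 202.8] [102, 197, 40, 13, 464] [0.415  0.0575 0.05  ] y_u 0.0934
white [155.2, 193.3] [138, 189, 34, 10, 321] [0.4351 0.0628 0.056 ] y_u 0.1003
white [217.6, 277.6] [211, 275, 10, 9, 38] [0.459 0.014 0.056] y_u 0.0538
white [296.2, 277.6] [294, 275, 9, 9, 36] [0.5    0.0104 0.056 ] y_u 0.0538
```

arm_command([
  [[1,-0.03,-0.33,0,0],[1,0,0,0,0],[1,0,0,0,0]],
])

```text
clock: 9.4
position: [0.4809, 0.0241, 0.0859]
orientation: [-3.135, 0.001, 1.478]
ft_force: [-8.1, -0.6, -0.0]
finger_gap: 0.0232
grip_force: 59.4
```

```bash
python3 mw.py; python3 -c "
from h import *;print(sense()['position'])
im=cv2.imread('pics/w3.png');cv2.imwrite('pics/w3c.png',cv2.resize(im[150:260,80:220],None,fx=4,fy=4))"
```

```text
red [119.1, 190.3] [100, 184, 39, 14, 456] [0.4146 0.0575 0.05  ] y_u 0.0933
white [155.3, 193.3] [138, 189, 34, 10, 319] [0.4345 0.0561 0.056 ] y_u 0.0937
white [217.6, 277.6] [211, 275, 10, 9, 38] [0.4584 0.0074 0.056 ] y_u 0.0472
white [296.2, 277.6] [294, 275, 9, 9, 36] [0.4993 0.0038 0.056 ] y_u 0.0471
[0.48088389 0.02418508 0.08592813]
```

View pics/w3c.png

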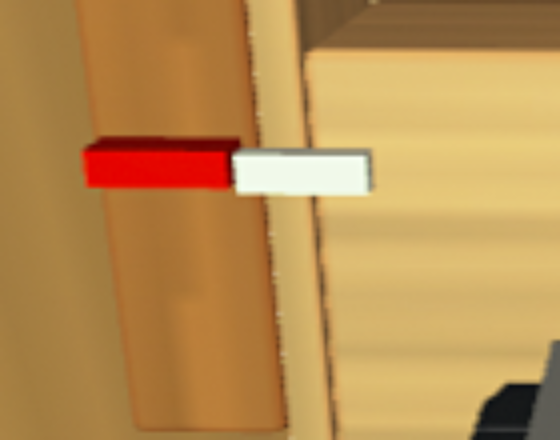

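The crop shows the white pointer (300,172) in line with the red mark (160,165), within 0.5 mm. I'll release and go back to the clamp.

arm_command([
  [[-0.2,0,0,0,0],[-0.2,0,0,0,0],[-0.2,0,0,0,0],[-0.2,0,0,1,0],[-0.2,0,0,1,0],[-0.2,0,0,1,0],[-0.6,1,0.9,1,-0.6],[-1,1,0.9,1,-0.6],[-1,1,0.9,0,-0.6],[-1,1,0.9,0,0],[-1,1,0.9,0,0],[-1,0.8,0.7,0,0]],
])

```text
clock: 10.65
position: [0.6017, 0.1305, 0.187]
orientation: [3.14, -0.001, 1.3]
ft_force: [0.0, 0.5, -0.7]
finger_gap: 0.0855
grip_force: 0.0
```

```bash
python3 - <<'E'
from h import *
print(sense()["position"],sense()["orientation"])
c,T=wrist();im=c["image"];cv2.imwrite("pics/w4.png",im)
for b in blobs(im,(0,150,90),(7,255,255),15):
    ys,xs=np.where(b[2]);r=cv2.minAreaRect(np.c_[xs,ys].astype(np.float32));P=[ray(c,p,.101,T) for p in cv2.boxPoints(r)]
    e=max(((P[i]-P[(i+1)%4]) for i in range(2)),key=np.linalg.norm);print(b[0],np.round(np.mean(P,0),4),"dir",np.arctan2(e[1],e[0]),b[1][4])
E
python3 mw.py | head -6
python3 meas.py
```

```text
[0.60168828 0.1304923  0.18695562] [ 3.13974610e+00 -1.11477758e-03  1.29973927e+00]
[251.0, 206.0] [0.598  0.1315 0.101 ] dir 1.3019877922279166 1144
red [249.5, 210.1] [241, 175, 18, 70, 1093] [0.5922 0.114  0.05  ] y_u 0.165
white [436.5, 274.4] [387, 250, 85, 68, 3010] [0.734  0.0149 0.056 ] y_u 0.0786
white [115.0, 297.7] [108, 297, 14, 5, 20] [0.4548 0.0679 0.056 ] y_u 0.1072
white [399.8, 297.1] [393, 297, 14, 2, 15] [6.998e-01 4.000e-04 5.600e-02] y_u 0.0612
top mark [209.3, 268.9] 29 ptr [209.5, 258.5] 36 pointer-mark along y mm 0.7 across 20.1
scene mark [259.6, 141.2] 16 ptr [262.8, 145.5] 8 pointer-mark along y mm 0.8 across 22.2
```

arm_command([
  [[-1,-0.18,0,-1,0],[-1,0,0,-1,0],[-1,0,0,-1,0],[-1,0,0,-1,0],[-1,0,0,-0.25,0],[0,0,0,0,0],[1,0,0,0,0],[1,0,0,0,0],[1,0,0,0,0],[1,0,0,0,0]],
])

```text
clock: 11.85
position: [0.5968, 0.1291, 0.102]
orientation: [3.14, -0.001, 1.299]
ft_force: [-0.5, -0.4, 3.6]
finger_gap: 0.0122
grip_force: 3.5
```

arm_command([
  [[1,0,0,0,0],[1,0,0,0,0],[1,0,0,0,-1],[1,0,0,0,-1],[1,0,0,0,-1],[1,0,0,0,-1],[1,0,0,0,-1],[1,0,0,0,-1],[1,0,0,0,-1],[1,0,0,0,-1]],
])

```text
clock: 12.85
position: [0.5982, 0.1282, 0.1022]
orientation: [3.139, -0.003, 0.495]
ft_force: [4.1, -1.2, 2.3]
finger_gap: 0.0105
grip_force: 61.2
```

arm_command([
  [[1,0,0,0,-1],[1,0,0,0,-1],[1,0,0,0,-1],[1,0,0,0,-1],[1,0,0,0,-0.7],[1,0,0,0,0],[1,0,0,0,0]],
])

```text
clock: 13.55
position: [0.5985, 0.1273, 0.1023]
orientation: [3.14, -0.004, 0.027]
ft_force: [4.7, -3.1, 1.5]
finger_gap: 0.0104
grip_force: 61.2
```

arm_command([
  [[1,0,0,0,-0.7],[1,0,0,0,0],[-1,0,0,0,0],[-1,0,0,0,0],[-1,0,0,0,0],[-1,0,0,1,0],[-1,0,0,1,0],[-1,0,0,1,0],[-1,0,0,1,-0.4],[-1,-0.5,-1,1,0],[-1,-0.5,-1,1,0],[-1,-0.5,-1,1,0]],
])

```text
clock: 14.75
position: [0.5656, 0.0688, 0.2418]
orientation: [3.141, 0.001, -0.08]
ft_force: [-0.2, -0.8, -0.7]
finger_gap: 0.0853
grip_force: 0.0
```

arm_command([
  [[-1,-0.5,-1,0,0],[-1,-0.5,-1,0,0],[-1,-0.5,-1,0,0],[-1,-0.5,-1,0,0],[-1,-0.5,-1,0,0],[-1,-0.5,-1,0,0],[-1,-0.5,-1,0,0],[-1,-0.5,-1,0,0],[-1,-0.5,-1,0,0],[-1,0,-1,0,0],[-1,0,-1,0,0],[-1,0,-1,0,0]],
])

```text
clock: 15.95
position: [0.4755, -0.1724, 0.2411]
orientation: [-3.141, 0.0, -0.081]
ft_force: [0.0, 0.4, -1.0]
finger_gap: 0.0852
grip_force: 0.0
```

```bash
python3 meas.py; python3 - <<'E'
from h import *
s=sense();print(s["position"],s["orientation"])
c,T=wrist();im=c["image"];cv2.imwrite("pics/w5.png",im)
for b in blobs(im,(100,120,30),(125,255,255),200): print("blue",b[0],b[1])
for b in blobs(im,(0,0,150),(180,60,255),40): print("white",b[0],b[1],np.round(ray(c,b[0],.03,T),3))
E
```

```text
top mark [209.2, 269.1] 30 ptr [209.5, 258.5] 36 pointer-mark along y mm 0.6 across 20.5
scene mark [259.5, 141.2] 17 ptr [262.8, 145.5] 8 pointer-mark along y mm 1.0 across 22.3
[ 0.47512743 -0.17462407  0.24121386] [ 3.14022552e+00  2.80978017e-04 -8.64433919e-02]
blue [137.8, 139.8] [114, 117, 49, 47, 1776]
blue [269.1, 181.6] [239, 146, 60, 62, 1863]
blue [190.8, 224.9] [157, 215, 58, 37, 375]
blue [176.8, 292.9] [144, 247, 61, 87, 3365]
white [245.6, 43.3] [231, 23, 38, 44, 245] [ 0.59  -0.174  0.03 ]
white [402.4, 147.4] [398, 143, 10, 10, 74] [ 0.48  -0.324  0.03 ]
white [267.0, 168.3] [245, 152, 42, 36, 797] [ 0.47  -0.185  0.03 ]
white [35.2, 228.1] [31, 221, 9, 15, 87] [0.425 0.073 0.03 ]
white [116.9, 300.9] [107, 297, 17, 10, 107] [0.325 0.004 0.03 ]
white [396.8, 300.9] [391, 297, 17, 10, 107] [ 0.296 -0.326  0.03 ]
```

View pics/w5.png

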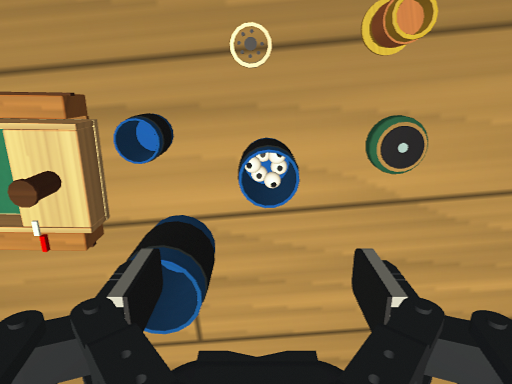

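The wrist view shows the middle cup with beads, its rim centred near (269,177). The small cup is at (143,138) and the big one at (177,290). The coil, earpiece and socket are clear of it.

```bash
python3 - <<'E'
from h import *
s=sense();c,T=wrist()
for p in((269,177),(239,177),(299,177),(269,146),(269,207)): print(p,np.round(ray(c,p,.075,T),4))
print(s["position"])
t=camera("top");print(np.round(ray(t,(330,239),.075),4))
b=[b for b in blobs(t["image"],(100,60,10),(130,255,130),60) if 310<b[0][0]<350]
for x in b: print(x[0],x[1])
E
```

```text
(269, 177) [ 0.4731 -0.1834  0.075 ]
(239, 177) [ 0.4754 -0.1564  0.075 ]
(299, 177) [ 0.4709 -0.2104  0.075 ]
(269, 146) [ 0.5012 -0.1854  0.075 ]
(269, 207) [ 0.4443 -0.1813  0.075 ]
[ 0.47552447 -0.17247673  0.24107979]
[ 0.4682 -0.1821  0.075 ]
```

arm_command([
  [[-1,-0.17,-0.52,-1,0],[-1,0,0,-1,0],[-1,0,0,-1,0],[-1,0,0,-1,0],[-1,0,0,-1,0],[-1,0,0,-1,0],[-1,0,0,-1,0],[-1,0,0,-1,0],[-1,0,0,-0.45,0],[-0.6,0,0,0,0],[0,0,0,0,0],[1,0,0,0,0]],
])

```text
clock: 17.4
position: [0.4739, -0.1816, 0.074]
orientation: [-3.141, -0.002, -0.081]
ft_force: [-2.4, 0.2, 3.0]
finger_gap: 0.0549
grip_force: 62.3
```

arm_command([
  [[1,0,0,0,0],[1,0,0,0,0],[1,0,0,0,0]],
])

```text
clock: 17.7
position: [0.4737, -0.1816, 0.074]
orientation: [-3.141, -0.002, -0.081]
ft_force: [-2.8, -0.1, 6.1]
finger_gap: 0.0547
grip_force: 62.6
```

```bash
python3 - <<'E'
from h import *
s=sense();print(s["position"],s["ft_force"],s["torque"],s["grip_force"],s["finger_gap"])
c=camera("scene");cv2.imwrite("pics/s6.png",cv2.resize(c["image"][110:240,110:250],None,fx=4,fy=4,interpolation=cv2.INTER_CUBIC))
E
```

```text
[ 0.47373272 -0.18163529  0.0739506 ] [-2.80080425 -0.08135026  6.05469377] [-0.05997929  0.58561564  0.03753309] 62.57969706435688 0.054677216194200205
```

View pics/s6.png

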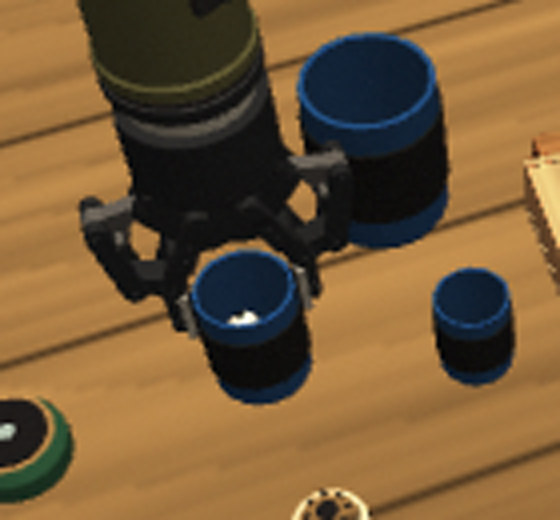

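The crop shows the fingertips at (190,330) and (305,300), only at the band's upper edge, and the 55 mm gap agrees. I'll open, lower 14 mm and grip on the band.

arm_command([
  [[-0.6,0,0,0,0],[-0.8,0,0,0,0],[-0.8,0,0,-0.4,0],[-0.8,0,0,-0.35,0],[0.5,0,0,0,0],[1,0,0,0,0],[1,0,0,0,0],[1,0,0,0,0],[1,0,0,0,0]],
])

```text
clock: 18.65
position: [0.4728, -0.1813, 0.0571]
orientation: [3.142, 0.0, -0.081]
ft_force: [-0.0, -0.2, -1.3]
finger_gap: 0.0564
grip_force: 63.8
```

arm_command([
  [[1,0,0,0.5,0],[1,0,0,1,0],[1,0,0,1,0],[1,0,0,1,0],[1,0,0,1,0],[1,0,0,1,0],[1,0,0,1,0],[1,0,0,0.7,0],[1,-0.1,0.6,0,0],[1,-0.1,0.8,0,0],[1,-0.2,0.8,0,0],[1,-0.2,0.8,0,0]],
])

```text
clock: 19.85
position: [0.4607, -0.121, 0.2016]
orientation: [3.142, 0.0, -0.082]
ft_force: [0.2, 0.3, -3.0]
finger_gap: 0.0564
grip_force: 64.2
```

arm_command([
  [[1,-0.2,0.9,0,0],[1,-0.2,0.9,0,0],[1,-0.2,1,0,0],[1,-0.2,1,0,0],[1,-0.2,1,0,0],[1,-0.2,1,0,0],[1,-0.2,1,0,0],[1,-0.3,1,0,0],[1,-0.3,1,0,0],[1,-0.3,1,0,0],[1,-0.3,1,0,0],[1,-0.3,1,0,0]],
])

```text
clock: 21.05
position: [0.4026, 0.1152, 0.2016]
orientation: [3.141, -0.0, -0.082]
ft_force: [0.7, 0.1, -1.3]
finger_gap: 0.0565
grip_force: 64.2
```

arm_command([
  [[1,0,0.6,-0.5,0],[1,0,0.6,-1,0],[1,0,0,-1,0],[1,0,0,-1,0],[1,0,0,-0.8,0],[1,0,0,-0.5,0],[1,0,0,0,0]],
])

```text
clock: 21.75
position: [0.4021, 0.1378, 0.1038]
orientation: [3.139, 0.003, -0.082]
ft_force: [-0.2, -0.3, -1.8]
finger_gap: 0.0567
grip_force: 64.1
```

```bash
cat > pv.py <<'E'
from h import *
import sys
s=sense();print(s["position"],s["ft_force"],s["torque"])
c=camera("scene");w=camera("wrist")
a=cv2.resize(c["image"][80:220,190:380],None,fx=2.1,fy=2.1,interpolation=cv2.INTER_CUBIC)
b=cv2.resize(w["image"],(400,300));o=np.zeros((300,800,3),np.uint8);o[:a.shape[0],:a.shape[1]]=a[:300,:400];o[:,400:]=b
cv2.imwrite(sys.argv[1],o)
E
python3 pv.py pics/p1.png
```

```text
[0.40208673 0.13780137 0.10380584] [-0.19408535 -0.31441735 -1.7761743 ] [-0.018945   -0.00449011 -0.00142109]
```

View pics/p1.png

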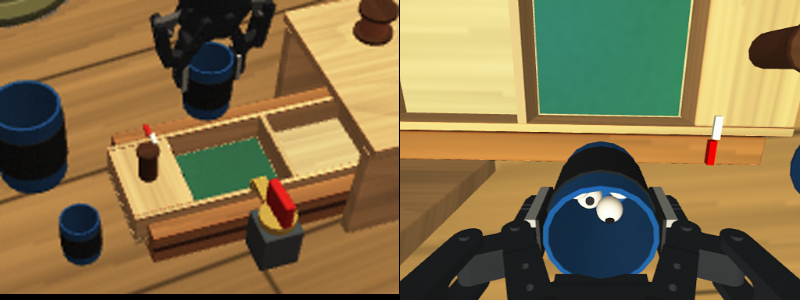

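Left panel: the cup hangs at (210,85) beside the near rim, level with the green pocket (225,165); the wing is at (278,200). Right panel: beads in the cup at (600,205), with the green pocket straight ahead. The tool can't tilt, so I'll pivot the cup in the jaws by pushing its foot against the tray's near rim.

arm_command([
  [[1,0.4,-0.03,0,0],[1,0.4,-0.03,0,0],[1,0.4,-0.03,0,0]],
])

```text
clock: 22.15
position: [0.4199, 0.1381, 0.1053]
orientation: [3.14, 0.018, -0.08]
ft_force: [-21.4, -0.6, 18.9]
finger_gap: 0.0565
grip_force: 65.6
```

```bash
cat > st.py <<'E'
from h import *
s=sense();print("pos",np.round(s["position"],4),"F",np.round(s["ft_force"],1),"tq",np.round(s["torque"],2))
c,T=wrist();im=c["image"]
for k,lo,hi,a in(("blue",(100,110,25),(125,255,255),150),("white",(0,0,170),(180,60,255),60),("green",(65,60,20),(95,255,255),300)):
    for b in blobs(im,lo,hi,a): print(k,b[0],b[1])
E
python3 st.py
```

```text
pos [0.4199 0.1381 0.1053] F [-21.4  -0.6  18.9] tq [ 0.25  5.41 -0.03]
blue [504.9, 235.8] [496, 202, 16, 67, 749]
blue [256.5, 299.5] [181, 220, 152, 137, 12780]
blue [258.0, 252.7] [243, 239, 29, 30, 396]
white [404.7, 192.5] [398, 179, 14, 28, 274]
white [276.5, 251.7] [241, 237, 59, 34, 795]
white [250.0, 271.7] [213, 241, 72, 59, 1623]
white [168.7, 285.4] [162, 281, 12, 10, 65]
white [344.6, 285.5] [341, 282, 12, 9, 63]
green [271.7, 83.3] [174, 0, 202, 172, 31622]
```

arm_command([
  [[1,0.3,-0.03,0,0],[1,0.3,-0.03,0,0]],
])

```text
clock: 22.4
position: [0.434, 0.1372, 0.106]
orientation: [-3.142, 0.013, -0.08]
ft_force: [-15.8, 2.2, 14.4]
finger_gap: 0.0561
grip_force: 64.4
```

```bash
python3 st.py|head -5
```

```text
pos [0.434  0.1372 0.106 ] F [-15.8   2.2  14.4] tq [ 0.82  4.33 -0.04]
blue [503.3, 252.8] [492, 216, 20, 73, 1027]
blue [256.5, 302.4] [180, 222, 154, 135, 10957]
blue [258.6, 273.1] [244, 259, 28, 31, 450]
white [401.2, 216.1] [395, 203, 14, 27, 251]
```

```bash
cat > tilt.py <<'E'
from h import *
th=-0.087;ux=np.array([np.cos(th),np.sin(th),0]);uy=np.array([-np.sin(th),np.cos(th),0])
def tilt():
    s=sense();p=s["position"];print("pos",np.round(p,4),"Fw",np.round(s["ft_force"],1),"tq",np.round(s["torque"],2),"X mm",round(1000*((p-np.array([.4995,.206,0]))@ux),1))
    c,T=wrist();m=cv2.inRange(cv2.cvtColor(c["image"],cv2.COLOR_BGR2HSV),np.array((100,90,20)),np.array((128,255,255)))
    n,l,st,ce=cv2.connectedComponentsWithStats(m);i=max((k for k in range(1,n) if abs(ce[k][0]-256)<60),key=lambda k:st[k][4])
    ys,xs=np.where(l==i);h=cv2.convexHull(np.c_[xs,ys].astype(np.float32));e=cv2.fitEllipse(h)
    L=(xs.min(),ys[xs<=xs.min()+1].mean());R=(xs.max(),ys[xs>=xs.max()-1].mean());mid=((L[0]+R[0])/2,(L[1]+R[1])/2)
    o=T[:3,3];d=T[:3,:3]@np.array([(mid[0]-c["cx"])/c["fx"],(mid[1]-c["cy"])/c["fy"],1]);
    depth=c["fx"]*.056/(R[0]-L[0]);q=o+d*depth-p
    print("bbox",st[i].tolist(),"L",np.round(L),"R",np.round(R),"ell",np.round(e[0]),np.round(e[1]),round(e[2]),"mouth rel TCP ux,uy,z mm",np.round(1000*np.array([q@ux,q@uy,q[2]]),1))
    W=[(b[0],b[1][4]) for b in blobs(c["image"],(0,0,150),(180,60,255),60)];print("white",W)
    sc=camera("scene");print("scene blue",[(b[0],b[1]) for b in blobs(sc["image"],(100,100,25),(128,255,255),25) if 265<b[0][0]<360])
    print("scene white",[(b[0],b[1][4]) for b in blobs(sc["image"],(0,0,160),(180,60,255),3) if 265<b[0][0]<360])
tilt()
E
python3 tilt.py
```

```text
pos [0.4352 0.1371 0.1061] Fw [-15.2   2.4  12.2] tq [0.56 4.16 0.03] X mm -58.1
bbox [180, 222, 154, 135, 11036] L [180. 303.] R [333. 300.] ell [257. 295.] [144. 156.] 91 mouth rel TCP ux,uy,z mm [ 1.6  0.2 17.4]
white [([400.7, 218.0], 265), ([269.2, 261.1], 1788), ([246.2, 290.1], 1992), ([168.5, 284.8], 79), ([345.2, 284.6], 82)]
scene blue [([297.6, 117.2], [285, 106, 23, 24, 301]), ([287.1, 135.1], [280, 130, 16, 8, 25])]
scene white [([293.2, 121.3], 48), ([282.2, 266.3], 1738)]
```

arm_command([
  [[1,0,0,1,0],[1,0,0,1,0],[1,0.67,-0.3,1,0],[1,0.8,-0.4,1,0],[1,0.8,-0.4,0.7,0],[1,0.8,-0.4,0,0],[1,0.8,-0.4,0,0],[1,0.8,-0.4,0,0],[1,0.8,-0.4,0,0],[1,0.8,-0.4,0,0],[1,0.8,-0.4,0,0],[1,0.8,-0.4,0,0]],
])

```text
clock: 23.75
position: [0.598, 0.0572, 0.2003]
orientation: [-3.141, -0.002, -0.081]
ft_force: [-0.2, -0.3, -1.7]
finger_gap: 0.0566
grip_force: 64.7
```

arm_command([
  [[1,0.8,-0.4,0,0],[1,0.8,-0.4,-0.5,0],[1,0,-0.1,-1,0],[1,0,0,-1,0],[1,0,0,-1,0],[1,0,0,-1,0],[1,0,0,-0.8,0],[1,0,0,-0.3,0],[1,0,0,0,0]],
])

```text
clock: 24.65
position: [0.6283, 0.0396, 0.0868]
orientation: [3.141, 0.001, -0.081]
ft_force: [-0.5, 0.8, -2.8]
finger_gap: 0.0564
grip_force: 64.6
```

```bash
python3 tilt.py|head -3; python3 meas.py
```

```text
pos [0.6283 0.0396 0.0868] Fw [-0.5  0.8 -2.8] tq [-0.04 -0.01  0.02] X mm 142.7
bbox [181, 223, 153, 134, 11082] L [181. 303.] R [333. 301.] ell [257. 297.] [144. 156.] 89 mouth rel TCP ux,uy,z mm [ 0.7  0.  16.8]
white [([377.5, 52.1], 20343), ([269.6, 258.3], 1775), ([247.3, 286.9], 2038), ([168.6, 284.8], 84), ([345.2, 284.7], 83)]
scene mark [259.5, 141.2] 17 ptr [262.8, 145.5] 8 pointer-mark along y mm 1.0 across 22.3
```

arm_command([
  [[1,-0.7,0.06,0,0],[1,-0.7,0.06,0,0],[1,-0.2,0.02,0,0],[1,-0.23,0.02,0.12,0],[1,-0.23,0.02,0.12,0],[1,-0.25,0.02,0.1,0]],
])

```text
clock: 25.45
position: [0.5848, 0.0437, 0.0962]
orientation: [-3.141, -0.006, -0.081]
ft_force: [7.2, -0.5, 4.5]
finger_gap: 0.0562
grip_force: 65.1
```

```bash
python3 tilt.py|head -3
```

```text
pos [0.5848 0.0437 0.0962] Fw [ 7.2 -0.5  4.5] tq [-0.05 -1.43 -0.05] X mm 99.1
bbox [181, 223, 153, 134, 11106] L [181. 303.] R [333. 302.] ell [257. 296.] [143. 156.] 91 mouth rel TCP ux,uy,z mm [ 0.5 -0.  16.8]
white [([407.2, 11.5], 3641), ([257.7, 272.9], 3967), ([168.5, 284.7], 87), ([345.2, 284.8], 85)]
```

arm_command([
  [[1,-0.25,0.02,0,0],[1,-0.25,0.02,0,0]],
])

```text
clock: 25.75
position: [0.5787, 0.0442, 0.0984]
orientation: [-3.14, -0.015, -0.082]
ft_force: [12.4, -1.1, 10.5]
finger_gap: 0.0563
grip_force: 65.6
```

```bash
python3 tilt.py|head -3
```

```text
pos [0.5787 0.0442 0.0984] Fw [12.4 -1.1 10.5] tq [-0.17 -2.95 -0.08] X mm 93.0
bbox [181, 223, 153, 134, 11126] L [181. 304.] R [333. 302.] ell [257. 296.] [142. 155.] 97 mouth rel TCP ux,uy,z mm [ 0.1 -0.  16.9]
white [([424.2, 7.9], 1838), ([257.6, 272.5], 3930), ([168.5, 284.7], 87), ([345.2, 284.8], 85)]
```

```bash
cat > sc.py <<'E'
from h import *
th=-0.087;ux=np.array([np.cos(th),np.sin(th),0])
def proj(c,P):
    T=np.linalg.inv(np.array(c["world_from_camera"]));q=T[:3,:3]@P+T[:3,3];return np.round([c["fx"]*q[0]/q[2]+c["cx"],c["fy"]*q[1]/q[2]+c["cy"]],1)
s=sense();p=s["position"];c=camera("scene");im=c["image"]
piv=p-[0,0,.006]
for a in(0,30,60,90,-30,-60,-90):
    t=np.radians(a);ax=np.sin(t)*ux+np.array([0,0,np.cos(t)]) # mouth direction, + = towards +ux
    n=np.cos(t)*ux-np.sin(t)*np.array([0,0,1])
    print(a,"mouth",proj(c,piv+.0235*ax),"base",proj(c,piv-.0515*ax),"base front",proj(c,piv-.0515*ax+.028*n))
u0,v0=proj(c,piv)
for b in blobs(im,(100,90,20),(128,255,255),15):
    if abs(b[0][0]-u0)<45 and abs(b[0][1]-v0)<45: print("blue",b[0],b[1])
for b in blobs(im,(0,0,160),(180,60,255),2):
    if abs(b[0][0]-u0)<45 and abs(b[0][1]-v0)<45: print("white",b[0],b[1])
E
python3 sc.py
```

```text
0 mouth [286.6 172.3] base [284.8 194. ] base front [289.2 203.6]
30 mouth [288.5 177.4] base [280.9 183.5] base front [284.4 195.4]
60 mouth [289.7 183. ] base [278.4 172.1] base front [280.1 183.4]
90 mouth [289.9 187.6] base [277.8 162.3] base front [277.3 170.5]
-30 mouth [284.5 169.2] base [289.1 201. ] base front [293.5 205.8]
-60 mouth [282.9 169. ] base [292.7 202.6] base front [295.9 200.9]
-90 mouth [282.2 171.5] base [294.7 197.8] base front [295.7 189.5]
blue [288.7, 175.0] [274, 164, 26, 24, 318]
blue [279.4, 193.2] [273, 191, 15, 5, 19]
white [262.8, 145.5] [262, 144, 3, 4, 8]
white [301.5, 171.0] [301, 171, 2, 1, 2]
white [284.0, 177.5] [276, 173, 17, 11, 75]
```

The scene numbers show the first push at the near rim did tilt the cup, mouth about 20-30° towards +x. So the pivoting works, and I'm now pushing the wrong way. I'll go back to the near rim and follow an arc around its edge.

arm_command([
  [[1,0.6,0,0,0],[1,0.6,0,1,0],[1,0,0,1,0],[1,0,0,1,0],[1,-0.7,0.4,1,0],[1,-0.8,0.4,1,0],[1,-0.8,0.4,0,0],[1,-0.8,0.4,0,0],[1,-0.8,0.4,0,0],[1,-0.8,0.4,0,0],[1,-0.8,0.4,0,0],[1,-0.8,0.4,0,0]],
])

```text
clock: 27.1
position: [0.4676, 0.1084, 0.1928]
orientation: [3.14, 0.005, -0.081]
ft_force: [-0.1, 0.2, -1.4]
finger_gap: 0.0562
grip_force: 64.7
```

arm_command([
  [[1,-0.8,0.4,0,0],[1,-0.8,0.4,0,0],[1,-0.8,0.4,0,0],[1,-0.8,0.3,0,0],[1,-0.6,0.2,0,0],[1,0,0,0,0]],
])

```text
clock: 27.7
position: [0.392, 0.1427, 0.1934]
orientation: [3.14, 0.003, -0.079]
ft_force: [-0.5, -0.4, -1.5]
finger_gap: 0.0562
grip_force: 64.6
```

```bash
python3 sc.py; python3 tilt.py|head -2
```

```text
0 mouth [292.6  72.5] base [290.5  99.1] base front [294.8 106.6]
30 mouth [294.4  76.8] base [286.8  90.1] base front [290.1 101.1]
60 mouth [295.6  82.3] base [284.5  78.9] base front [286.   90.7]
90 mouth [295.7  87.5] base [284.  68.] base front [283.4  78. ]
-30 mouth [290.6  70.6] base [294.7 103.7] base front [299.  105.6]
-60 mouth [289.   71.6] base [298.3 102.4] base front [301.5  97.8]
-90 mouth [288.2  75.1] base [300.4  95.2] base front [301.4  84.8]
blue [292.9, 75.1] [281, 62, 24, 26, 433]
blue [284.0, 95.9] [276, 89, 20, 11, 58]
white [292.5, 81.9] [289, 81, 8, 2, 8]
pos [0.3934 0.1423 0.1937] Fw [ 1.2 -0.5 -2.2] tq [-0.01 -0.07  0.01] X mm -100.2
bbox [181, 223, 153, 134, 11422] L [181. 303.] R [333. 301.] ell [257. 296.] [144. 155.] 92 mouth rel TCP ux,uy,z mm [ 0.7  0.  16.8]
```

arm_command([
  [[1,0,0,-1,0],[1,0,0,-1,0],[1,0,0,-1,0],[1,0,0,-1,0],[1,0,0,-0.4,0],[1,0.5,-0.04,0,0],[1,0.45,-0.04,0,0],[1,0.3,-0.03,0.05,0],[1,0.3,-0.03,0.05,0],[1,0.33,-0.03,0.03,0],[1,0.33,-0.03,0.02,0]],
])

```text
clock: 28.95
position: [0.4359, 0.1389, 0.109]
orientation: [3.141, 0.007, -0.081]
ft_force: [-14.1, 2.0, 8.1]
finger_gap: 0.0564
grip_force: 65.7
```

```bash
python3 sc.py;python3 tilt.py|head -1
```

```text
0 mouth [297.1 114.1] base [294.8 137.2] base front [299. 145.]
30 mouth [298.8 118.4] base [291.3 128.2] base front [294.4 138.8]
60 mouth [299.9 123.6] base [289.  117.6] base front [290.4 128.5]
90 mouth [300.  128.3] base [288.6 107.8] base front [288.  116.5]
-30 mouth [295.1 111.9] base [298.9 142.4] base front [303.2 145.2]
-60 mouth [293.6 112.4] base [302.5 142.2] base front [305.7 138.9]
-90 mouth [292.8 115.3] base [304.6 136.4] base front [305.7 127.4]
blue [298.4, 116.5] [287, 105, 22, 24, 327]
blue [287.7, 134.0] [281, 129, 17, 8, 33]
white [289.0, 119.2] [287, 118, 4, 4, 11]
white [296.4, 121.9] [292, 120, 10, 5, 30]
white [262.8, 145.5] [262, 144, 3, 4, 8]
pos [0.4357 0.1389 0.1088] Fw [-9.9  1.6  6.1] tq [0.33 2.44 0.03] X mm -57.8
```

arm_command([
  [[1,0.5,-0.04,-0.03,0],[1,0.5,-0.04,-0.1,0],[1,0.45,-0.04,-0.2,0]],
])

```text
clock: 29.4
position: [0.464, 0.1367, 0.1024]
orientation: [3.141, 0.009, -0.08]
ft_force: [-9.1, -0.2, 7.1]
finger_gap: 0.056
grip_force: 63.9
```

```bash
python3 sc.py;python3 tilt.py|head -2
```

```text
0 mouth [301.5 124.2] base [299.  146.9] base front [303.3 154.9]
30 mouth [303.3 128.6] base [295.3 137.7] base front [298.5 148.5]
60 mouth [304.4 133.8] base [293.1 127. ] base front [294.5 138. ]
90 mouth [304.5 138.4] base [292.7 117.3] base front [292.  125.9]
-30 mouth [299.5 121.8] base [303.2 152.3] base front [307.6 155.5]
-60 mouth [297.8 122.2] base [306.9 152.4] base front [310.3 149.4]
-90 mouth [297. 125.] base [309.1 146.8] base front [310.3 138. ]
blue [304.9, 127.8] [291, 116, 23, 23, 261]
blue [292.7, 126.9] [291, 125, 5, 5, 15]
white [300.2, 125.2] [296, 121, 9, 9, 36]
white [295.0, 130.3] [292, 128, 7, 6, 26]
white [262.8, 145.5] [262, 144, 3, 4, 8]
pos [0.4652 0.1366 0.1018] Fw [-7.7  1.5  5.7] tq [ 0.42  2.14 -0.05] X mm -28.1
bbox [181, 218, 153, 137, 11405] L [181. 293.] R [333. 293.] ell [257. 291.] [145. 156.] 90 mouth rel TCP ux,uy,z mm [ 4.   0.  15.7]
```

arm_command([
  [[1,0.45,-0.04,-0.3,0],[1,0.35,-0.03,-0.4,0],[1,0.3,-0.03,-0.45,0]],
])

```text
clock: 29.85
position: [0.4895, 0.1349, 0.0808]
orientation: [-3.14, 0.002, -0.081]
ft_force: [-4.6, -0.0, 11.0]
finger_gap: 0.0562
grip_force: 65.9
```

```bash
python3 sc.py|grep -v "^-";python3 tilt.py|head -3
```

```text
0 mouth [305.  138.4] base [302.3 160.2] base front [306.7 168.5]
30 mouth [306.9 142.8] base [298.6 150.9] base front [301.8 161.7]
60 mouth [307.9 148. ] base [296.4 140.3] base front [297.7 151.1]
90 mouth [308.  152.5] base [296.1 130.9] base front [295.3 139.1]
blue [305.8, 142.4] [295, 130, 23, 24, 363]
white [303.9, 137.4] [302, 136, 4, 3, 8]
white [262.8, 145.5] [262, 144, 3, 4, 8]
pos [0.4902 0.1347 0.0797] Fw [-2.2  0.5  9. ] tq [ 0.32  0.99 -0.09] X mm -3.1
bbox [183, 229, 149, 128, 15056] L [183. 282.] R [331. 278.] ell [256. 293.] [130. 156.] 89 mouth rel TCP ux,uy,z mm [ 6.6  0.  11.5]
white [([168.5, 284.9], 80), ([345.2, 284.6], 82), ([238.6, 312.7], 177)]
```

arm_command([
  [[1,0.2,-0.02,-0.4,0],[1,0.15,-0.02,-0.4,0],[1,0,0,0,0],[1,0,0,0,0]],
])

```text
clock: 30.4
position: [0.4979, 0.1342, 0.0653]
orientation: [-3.14, -0.002, -0.081]
ft_force: [-1.7, 0.5, 7.7]
finger_gap: 0.0561
grip_force: 69.7
```

```bash
cat > bd.py <<'E'
from h import *
for n in("scene","top"):
    c=camera(n);print(n)
    for b in blobs(c["image"],(0,0,150),(180,70,255),3):
        p=ray(c,b[0],.03)
        if .35<p[0]<.65 and -.05<p[1]<.3: print(b[0],b[1][4],np.round(p,3))
E
python3 sc.py|grep -v "^-";python3 tilt.py|head -3;python3 bd.py
```

```text
0 mouth [305.8 145.6] base [303.1 166.8] base front [307.4 175.1]
30 mouth [307.6 150. ] base [299.4 157.6] base front [302.6 168.3]
60 mouth [308.7 155.2] base [297.2 147.1] base front [298.5 157.7]
90 mouth [308.7 159.6] base [296.9 137.8] base front [296.1 145.8]
blue [306.7, 148.2] [296, 139, 22, 21, 260]
white [262.8, 145.5] [262, 144, 3, 4, 8]
white [308.7, 146.3] [308, 146, 2, 2, 3]
white [304.1, 153.3] [301, 151, 7, 6, 29]
pos [0.4979 0.1342 0.0654] Fw [-1.6  0.3  8.2] tq [0.17 0.74 0.  ] X mm 4.6
bbox [184, 242, 146, 100, 10601] L [184. 281.] R [329. 284.] ell [257. 290.] [106. 159.] 89 mouth rel TCP ux,uy,z mm [4.3 0.2 9.5]
white [([255.0, 232.7], 1007), ([235.5, 281.4], 787), ([274.2, 284.4], 540), ([168.5, 284.8], 79), ([345.2, 284.6], 82)]
scene
[262.9, 145.4] 9 [0.412 0.064 0.03 ]
[306.9, 147.1] 11 [0.46  0.162 0.03 ]
[305.4, 154.5] 70 [0.481 0.147 0.03 ]
top
[206.0, 216.0] 3 [0.524 0.064 0.03 ]
[189.5, 222.4] 44 [0.511 0.098 0.03 ]
[205.0, 226.5] 4 [0.502 0.066 0.03 ]
[204.0, 235.5] 4 [0.484 0.068 0.03 ]
[203.0, 246.0] 5 [0.462 0.07  0.03 ]
[209.4, 258.4] 45 [0.437 0.057 0.03 ]
```

arm_command([
  [[1,0,0,0,0],[1,0,0,0,0],[1,0,0,0.3,0],[1,0,0,0.3,0],[1,0,0,0,0],[1,0,0,0,0]],
])

```text
clock: 31.25
position: [0.4966, 0.1331, 0.0756]
orientation: [3.142, -0.0, -0.081]
ft_force: [0.9, 0.1, -1.6]
finger_gap: 0.0564
grip_force: 69.1
```

```bash
python3 sc.py|grep -v "^-";python3 tilt.py|head -3;python3 bd.py
```

```text
0 mouth [305.5 142.2] base [302.8 163.8] base front [307.1 172.1]
30 mouth [307.4 146.7] base [299.1 154.5] base front [302.3 165.3]
60 mouth [308.4 151.9] base [296.9 143.9] base front [298.2 154.6]
90 mouth [308.5 156.3] base [296.6 134.5] base front [295.8 142.7]
blue [306.0, 145.7] [295, 136, 23, 21, 355]
white [262.8, 145.5] [262, 144, 3, 4, 8]
white [307.8, 157.3] [305, 155, 6, 5, 24]
white [305.6, 165.8] [303, 164, 6, 5, 25]
pos [0.4963 0.1331 0.0754] Fw [ 0.2  0.2 -0.7] tq [ 0.03 -0.05 -0.04] X mm 3.2
bbox [183, 238, 148, 109, 13537] L [183. 278.] R [330. 280.] ell [257. 291.] [112. 159.] 89 mouth rel TCP ux,uy,z mm [ 6.4  0.2 10.7]
white [([206.4, 170.2], 625), ([285.3, 170.5], 614), ([318.8, 170.3], 609), ([251.2, 174.3], 278), ([254.1, 200.6], 742), ([225.9, 235.6], 260), ([168.5, 284.9], 80), ([345.2, 284.6], 81)]
scene
[262.9, 145.4] 9 [0.412 0.064 0.03 ]
[307.5, 157.5] 30 [0.492 0.147 0.03 ]
[305.5, 166.1] 28 [0.515 0.13  0.03 ]
top
[186.4, 212.6] 107 [0.532 0.104 0.03 ]
[206.0, 216.0] 3 [0.524 0.064 0.03 ]
[189.5, 222.6] 48 [0.511 0.098 0.03 ]
[205.0, 226.5] 4 [0.502 0.066 0.03 ]
[204.0, 236.0] 5 [0.483 0.068 0.03 ]
[203.0, 246.5] 4 [0.461 0.07  0.03 ]
[202.0, 255.5] 4 [0.443 0.072 0.03 ]
[209.3, 258.5] 43 [0.437 0.057 0.03 ]
```

arm_command([
  [[1,0,0,0.5,0],[1,0,0,0.8,0],[1,0,0,1,0],[1,0,0,1,0],[1,0,0,1,0],[1,0,0,1,0],[1,0,0,0,0]],
])

```text
clock: 32.2
position: [0.4984, 0.1338, 0.185]
orientation: [-3.139, -0.006, -0.081]
ft_force: [0.8, 1.5, -1.5]
finger_gap: 0.0564
grip_force: 69.2
```

```bash
python3 sc.py|grep -v "^-";python3 tilt.py|head -2; python3 - <<'E'
from h import *
c,T=wrist();ux=np.array([.9962,-.0869,0]);uy=np.array([.0869,.9962,0]);o=np.array([.4995,.206,0])
for b in blobs(c["image"],(0,0,150),(180,70,255),60):
    p=ray(c,b[0],.025,T)-o;print(b[0],b[1][4],"unit xy mm",np.round(1000*np.array([p@ux,p@uy])))
for b in blobs(c["image"],(65,60,20),(95,255,255),300):
    x,y,w,h=b[1][:4];print("green",b[1],[np.round(1000*np.array([(ray(c,q,.016,T)-o)@ux,(ray(c,q,.016,T)-o)@uy])) for q in((x,y),(x+w,y+h))])
E
python3 meas.py; python3 bd.py
```

```text
0 mouth [311.  105.8] base [307.6 131.8] base front [312.4 140.4]
30 mouth [313.  110.5] base [303.5 122. ] base front [307.  133.7]
60 mouth [314.2 116.3] base [301.1 110.2] base front [302.5 122.3]
90 mouth [314.2 121.5] base [300.8  99.3] base front [299.8 109. ]
blue [311.3, 109.7] [299, 98, 26, 24, 463]
white [307.5, 157.0] [305, 155, 6, 5, 28]
pos [0.4974 0.1335 0.1831] Fw [-0.6  0.8 -1.5] tq [-0.   -0.06  0.04] X mm 4.2
bbox [183, 238, 148, 109, 13551] L [183. 278.] R [330. 280.] ell [257. 291.] [112. 159.] 89 mouth rel TCP ux,uy,z mm [ 6.4  0.2 10.7]
[220.4, 138.2] 276 unit xy mm [ 38. -42.]
[274.3, 138.1] 293 unit xy mm [ 38. -88.]
[295.8, 137.7] 287 unit xy mm [  38. -106.]
[253.2, 138.8] 197 unit xy mm [ 37. -70.]
[255.0, 158.9] 312 unit xy mm [ 20. -71.]
[238.0, 187.5] 294 unit xy mm [ -6. -57.]
[355.3, 249.8] 97 unit xy mm [ -66. -166.]
[168.5, 284.9] 80 unit xy mm [-105.   12.]
[345.3, 284.7] 80 unit xy mm [-104. -160.]
green [205, 129, 131, 102, 10531] [array([ 44., -28.]), array([ -51., -148.])]
top mark [209.3, 268.9] 29 ptr [209.5, 258.5] 36 pointer-mark along y mm 0.7 across 20.1
scene mark [259.5, 141.2] 17 ptr [262.8, 145.5] 8 pointer-mark along y mm 1.0 across 22.3
scene
[262.9, 145.4] 9 [0.412 0.064 0.03 ]
[307.3, 157.3] 33 [0.491 0.147 0.03 ]
[305.5, 166.1] 28 [0.515 0.13  0.03 ]
top
[180.8, 213.3] 92 [0.531 0.116 0.03 ]
[193.0, 212.3] 13 [0.532 0.091 0.03 ]
[206.0, 216.0] 3 [0.524 0.064 0.03 ]
[205.0, 226.0] 3 [0.503 0.066 0.03 ]
[204.0, 236.0] 3 [0.483 0.068 0.03 ]
[203.0, 246.5] 6 [0.461 0.07  0.03 ]
[202.0, 255.0] 3 [0.444 0.072 0.03 ]
[209.4, 258.4] 45 [0.437 0.057 0.03 ]
```

All six beads are in the green pocket at unit x -6..38 and y -42..-106, and the cup is empty. Next I'll right the cup: lay it level by pressing on the bench beyond the far runner, then roll it up around that runner's outer edge.

arm_command([
  [[1,0.75,-0.53,0,0],[1,0.75,-0.5,0,0],[1,0.75,-0.5,0,0],[1,0.75,-0.5,0,0],[1,0.75,-0.5,0,0],[1,0.75,-0.5,0,0],[1,0.75,-0.5,0,0],[1,0.75,-0.6,0,0],[1,0.75,-0.6,-0.5,0],[1,0,0,-1,0],[1,0,0,-1,0],[1,0,0,-1,0]],
])

```text
clock: 33.8
position: [0.6312, 0.0385, 0.11]
orientation: [3.141, 0.001, -0.081]
ft_force: [-0.1, 0.4, -1.2]
finger_gap: 0.0562
grip_force: 69.2
```

arm_command([
  [[1,0,0,-1,0],[1,0,0,-0.8,0],[1,0,0,-0.4,0],[1,0,0,0,0]],
])

```text
clock: 34.2
position: [0.6305, 0.0386, 0.0661]
orientation: [3.141, 0.003, -0.081]
ft_force: [-0.3, 0.2, -0.8]
finger_gap: 0.0563
grip_force: 69.2
```

```bash
python3 tilt.py|head -2;python3 -c "
from h import *
t=camera('top')
m=max(blobs(t['image'],(90,0,150),(150,80,255),300),key=lambda b:b[1][4]);ys,xs=np.where(m[2])
for p in cv2.boxPoints(cv2.minAreaRect(np.c_[xs,ys].astype(np.float32))): print('chassis',p,np.round(ray(t,p,.028),3))"
```

```text
pos [0.6305 0.0386 0.0661] Fw [-0.3  0.2 -0.8] tq [-0.01  0.01  0.01] X mm 145.1
bbox [183, 238, 148, 109, 13527] L [183. 278.] R [330. 279.] ell [257. 291.] [112. 159.] 89 mouth rel TCP ux,uy,z mm [ 6.7  0.2 10.6]
chassis [226.61542 133.07693] [0.702 0.02  0.028]
chassis [234.1698   97.19365] [0.782 0.003 0.028]
chassis [280.43506 106.9337 ] [ 0.758 -0.096  0.028]
chassis [272.88068 142.81699] [ 0.678 -0.078  0.028]
```

arm_command([
  [[1,0,0,-0.5,0],[1,0,0,-0.4,0],[1,0,0,-0.2,0],[1,0,0,-0.2,0],[1,0,0,0,0]],
])

```text
clock: 34.85
position: [0.6309, 0.0386, 0.0407]
orientation: [3.141, 0.001, -0.081]
ft_force: [-0.7, -0.2, -2.0]
finger_gap: 0.0564
grip_force: 69.2
```

arm_command([
  [[1,0,0,-0.15,0],[1,0,0,-0.15,0],[1,0,0,0,0]],
])

```text
clock: 35.15
position: [0.6312, 0.0386, 0.0352]
orientation: [3.141, 0.001, -0.081]
ft_force: [0.1, -0.7, -1.2]
finger_gap: 0.0564
grip_force: 69.2
```

```bash
python3 tilt.py|head -2;python3 sc.py
```

```text
pos [0.6312 0.0386 0.0352] Fw [ 0.1 -0.7 -1.2] tq [ 0.01 -0.05  0.05] X mm 145.7
bbox [184, 238, 147, 109, 13526] L [184. 283.] R [330. 279.] ell [257. 291.] [112. 159.] 90 mouth rel TCP ux,uy,z mm [ 5.4  0.  10.1]
0 mouth [293.4 209.7] base [291.2 228.6] base front [295.6 238.6]
30 mouth [295.3 214.8] base [287.4 218. ] base front [290.7 229.7]
60 mouth [296.4 220.3] base [284.9 206.9] base front [286.5 217.6]
90 mouth [296.6 224.5] base [284.4 197.9] base front [283.8 205.1]
-30 mouth [291.3 206.3] base [295.5 236.2] base front [300.  241.9]
-60 mouth [289.6 205.5] base [299.3 238.7] base front [302.6 238.2]
-90 mouth [288.8 207.5] base [301.4 235.1] base front [302.6 227.9]
blue [274.3, 189.5] [272, 186, 6, 8, 24]
blue [294.1, 213.5] [282, 203, 25, 21, 349]
```

arm_command([
  [[1,0,0,-0.15,0],[1,0,0,-0.15,0],[1,0,0,0,0]],
])

```text
clock: 35.6
position: [0.6309, 0.0386, 0.0289]
orientation: [3.141, 0.001, -0.081]
ft_force: [-1.1, -0.8, -2.0]
finger_gap: 0.0563
grip_force: 69.2
```

arm_command([
  [[1,0,0,-0.1,0],[1,0,0,-0.1,0],[1,0,0,0,0]],
])

```text
clock: 35.9
position: [0.6312, 0.0386, 0.0251]
orientation: [3.141, 0.001, -0.081]
ft_force: [-0.4, 0.1, -1.8]
finger_gap: 0.0565
grip_force: 69.2
```

```bash
python3 tilt.py|head -2; python3 - <<'E'
from h import *
# finger tip & cup outline in scene: rows of blue bright/dark near the cup
s=sense();c=camera("scene");im=c["image"][180:245,262:318];h=cv2.cvtColor(im,cv2.COLOR_BGR2HSV)
for r in range(0,65,3): print(180+r,"".join("B" if 100<=h[r,k,0]<=128 and h[r,k,1]>90 and h[r,k,2]>20 else "k" if h[r,k,2]<60 else "g" if h[r,k,1]<70 else "." for k in range(0,56)))
E
```

```text
pos [0.6312 0.0386 0.0251] Fw [-0.4  0.1 -1.8] tq [-0.01 -0.03 -0.03] X mm 145.7
bbox [183, 238, 148, 109, 13528] L [183. 278.] R [330. 279.] ell [257. 291.] [112. 159.] 90 mouth rel TCP ux,uy,z mm [ 6.7  0.2 10.6]
180 ...............kkkkkkkkggkkkkkkkkkkkkkkkkkkkkkkkkkkkkk..
183 ...............kkkkkkkkkkkkgggggggggkkkgggggggkkkkkkk...
186 ...............kkkkkkkkkkkkkkkkkkkkkkkkkkkkkkkkkkkkkkggg
189 .............gBkkkkkkkkkkkkkkkkkkkkkkkkkkkkkkkkkkkkkkkkk
192 ...........BBBBkkkkkkkkkkkkkkkkkkkkkkkkkkkkkkkkkkkkkkkkk
195 .........kBBBkkkkkkkkkkkkkkkkkkkkkkkkkkkkkkkkkkkkkkkkkkk
198 kkkkkkk..gggggggkkkkkkkkkkkkkkkkkkkkkkkkkkkkkkkkkkkkkkkk
201 kggggggggggkkkkkkkkkkkkkkkkkkkkkkkkkkkkkkkkkkkkkkkkkkkkk
204 .kkkkkkkkkkkkkkkkkkkkkkkkkkkkkkkkkkkkkkkkkkkkkkkkkkkkkkk
207 ..kkkkkkkgg..kkkkkkkkkkkkkkkkkkkBBBBBBBBBkkkkkkkkkkkkkkk
210 ...kkkkkkk.kkkkkkkkkkkkkkkkBBBBBBBBBBBBBBBBkkkkkkk......
213 ....kkkkkkkkkkkkkkkkkkkkkBBBBBBBBBBBBBBBBBBBkkggk.......
216 .....kkkkkkkkkkkkkkkkBBBBBBBBBBBBBBBBBBBBBBBkggkk.......
219 ......kkkkkkkkkkkkkgkBBBBBBBBBBBBBBBBBBBBBkkkg..........
222 ............kkkkkggkBBBBBBBBBBBBBBBBBB..................
225 .............kkkkggk..BBBBBBBBBg........................
228 ................ggg.....................................
231 ........................................................
234 ........................................................
237 ........................................................
240 ........................................................
243 ........................................................
```

arm_command([
  [[1,0.3,-0.03,0.1,0],[1,0,0,0.6,0],[1,0,0,0.5,0],[1,-0.35,0.03,0,0],[1,-0.25,0.02,0.1,0],[1,0,0,0,0]],
])

```text
clock: 36.65
position: [0.6286, 0.0387, 0.0538]
orientation: [-3.141, -0.009, -0.082]
ft_force: [8.0, -0.8, -0.8]
finger_gap: 0.0562
grip_force: 69.2
```

```bash
python3 tilt.py|head -2
```

```text
pos [0.6286 0.0387 0.0538] Fw [ 8.  -0.8 -0.8] tq [-0.2  -1.65 -0.1 ] X mm 143.1
bbox [183, 237, 148, 112, 13896] L [183. 279.] R [330. 280.] ell [257. 292.] [115. 158.] 90 mouth rel TCP ux,uy,z mm [ 6.4  0.2 10.7]
```

arm_command([
  [[1,-0.15,0.01,0.35,0],[1,-0.2,0.02,0.35,0],[1,-0.25,0.02,0.3,0],[1,-0.25,0.02,0.3,0]],
])

```text
clock: 37.15
position: [0.6139, 0.0396, 0.0801]
orientation: [-3.141, -0.014, -0.082]
ft_force: [11.3, -2.7, -3.4]
finger_gap: 0.0566
grip_force: 69.9
```

```bash
python3 tilt.py|head -2; cat > map.py <<'E'
from h import *
c=camera("scene");s=sense();T=np.linalg.inv(np.array(c["world_from_camera"]));q=T[:3,:3]@s["position"]+T[:3,3];u=int(c["fx"]*q[0]/q[2]+c["cx"]);v=int(c["fy"]*q[1]/q[2]+c["cy"]);print("TCP px",u,v)
h=cv2.cvtColor(c["image"],cv2.COLOR_BGR2HSV)
for r in range(v-24,v+36,3): print(r,"".join("B" if 100<=h[r,k,0]<=128 and h[r,k,1]>90 and h[r,k,2]>20 else "k" if h[r,k,2]<60 else "g" if h[r,k,1]<70 else "." for k in range(u-26,u+26)))
E
python3 map.py
```

```text
pos [0.6139 0.0396 0.0801] Fw [11.3 -2.7 -3.4] tq [-0.35 -2.9   0.03] X mm 128.4
bbox [181, 222, 153, 135, 16789] L [181. 284.] R [333. 284.] ell [257. 292.] [140. 157.] 91 mouth rel TCP ux,uy,z mm [ 6.9  0.  14.9]
TCP px 291 195
171 .......kggkkkkkkkkkkkkkkkkkkkkkkkkkkkkkkkkkkkk..kkkk
174 .ggggggggkkkkkkkkkkkkkkkkkkkkkkkkkkkkkkkkkkk...kkkkk
177 ggggkkkkkkkkkkkkkkkkkkkkkkkkkkkkkkkkkkkkkk....kkkkkk
180 kkkkkkkkkkkkkkkkkkkkkkkkkkkkkkkkkkkkkkkkkkkkkkkkkkkk
183 kkkkgkBkkkkkkkkkkkkkkkkkkkkkkBBBBBBkkggkkkkkkkkkkkkk
186 kkkk..kkkkkkkkkkkkkkkkkBBBBBBBBBBBBBBBkkkkkkkkkk....
189 kkkkkkkkkkkkkkkkkkkkkBBBBBBBBBBBBBBBBBBBgggkkkkkgg..
192 kkkkkkkkkkkkkkkkkBBBBBBBBBBBBBBBBBBBBBBBBkggkkkkkkgg
195 kkkkkkkkkkkkkkkBBBBBBBBBBBBBBBBBBBBBBBBBkggkkkkkkkkk
198 kkkkkkkkkkkkgggBBBBBBBBBBBBBBBBBBBBBBBBkkg..kkkkkkkk
201 ......kkkkkkggkkBBBBBBBBBBBBBBBBBBBBB........kkkkkkk
204 ........kkkkggk..gBBBBBBBBBBBBBBB..............kkkkk
207 ...........ggg..........kk......................kkkk
210 ....................................................
213 ....................................................
216 ....................................................
219 ....................................................
222 ....................................................
225 ....................................................
228 ....................................................
```

arm_command([
  [[1,-0.32,0.03,0.25,0],[1,-0.32,0.03,0.25,0],[1,-0.36,0.03,0.16,0],[1,-0.36,0.03,0.16,0],[1,-0.36,0.03,0.08,0]],
])

```text
clock: 37.8
position: [0.573, 0.0435, 0.0957]
orientation: [-3.141, 0.001, -0.081]
ft_force: [-1.2, 0.2, -0.6]
finger_gap: 0.0566
grip_force: 71.2
```

```bash
python3 tilt.py|head -2; python3 map.py
```

```text
pos [0.573  0.0435 0.0957] Fw [-1.2  0.2 -0.6] tq [-0.05 -0.02  0.06] X mm 87.3
bbox [181, 220, 153, 137, 17054] L [181. 285.] R [333. 285.] ell [257. 291.] [142. 156.] 92 mouth rel TCP ux,uy,z mm [ 6.8  0.  14.9]
TCP px 284 176
152 .......ggggkkkkkkkkkkkkkkkkkkkkkkkkkkkkkkkkkkk..kkkk
155 gggggggggkkkkkkkkkkkkkkkkkkkkkkkkkkkkkkkkkk....kkkkk
158 kkkkkkkkkkkkkkkkkkkkkkkkkkkkkkkkkkkkkkkkkkk...kkkkkk
161 kkkkgkkBBkkkkkkkkkkkkkkkkkkkkkkkkkkkkkkkkkkkkkkkkkkk
164 kkkkgkBBkkkkkkkkkkkkkkkkkkkkBBBBBBBB..gkkkkkkkkkkkkk
167 kkkk..kkkkkkkkkkkkkkkkBBBBBBBBBBBBBBBBkkkkkkkkkgggg.
170 kkkkkkkkkkkkkkkkkkkkkBBBBBBBBBBBBBBBBBBBkggkkk......
173 kkkkkkkkkkkkkkkkkBBBBBBBBBBBBBBBBBBBBBBBBkggkk......
176 .kkkkkkkkkkkkkkBBBBBBBBBBBBBBBBBBBBBBBBBBggkk.......
179 .......kkkkkkggkBBBBBBBBBBBBBBBBBBBBBBBBkg..........
182 .......kkkkkgggkBBBBBBBBBBBBBBBBBBBBBg.............k
185 .........kkkggg....BBBBBBBBBBBBBBB................kk
188 ............gg...............................kkkkkkk
191 ..................................kkkkkk.........kkk
194 ......................kkkkkk.....................kkk
197 .........kkkkkkk..................................kk
200 ...................................................k
203 ....................................................
206 ....................................................
209 ....................................................
```

arm_command([
  [[1,0.9,-0.08,0.1,0],[1,0.9,-0.08,0,0],[1,0.9,-0.08,0,0],[1,0.1,0,-0.6,0],[1,0,0,-0.6,0],[1,-0.35,0.03,0,0],[1,-0.35,0.03,0,0],[1,0,0,0,0]],
])

```text
clock: 38.75
position: [0.6153, 0.0399, 0.0742]
orientation: [-3.141, -0.001, -0.081]
ft_force: [1.3, -0.6, -0.7]
finger_gap: 0.0561
grip_force: 71.2
```

arm_command([
  [[1,-0.35,0.03,0.15,0],[1,-0.35,0.03,0.15,0]],
])

```text
clock: 38.95
position: [0.6087, 0.0405, 0.0832]
orientation: [-3.14, -0.017, -0.082]
ft_force: [14.7, -1.6, 0.7]
finger_gap: 0.0563
grip_force: 71.3
```

```bash
python3 tilt.py|head -2; python3 map.py | head -5
```

```text
pos [0.6087 0.0405 0.0832] Fw [14.7 -1.6  0.7] tq [-0.27 -3.78 -0.09] X mm 123.1
bbox [180, 219, 155, 138, 17279] L [180. 286.] R [334. 286.] ell [257. 291.] [144. 157.] 94 mouth rel TCP ux,uy,z mm [ 6.9  0.  16.5]
TCP px 290 192
168 .......ggggkkkkkkkkkkkkkkkkkkkkkkkkkkkkkkkkkkkkkkkkk
171 .ggggggggkkkkkkkkkkkkkkkkkkkkkkkkkkkkkkkkkk....kkkkk
174 gggkkkkkkkkkkkkkkkkkkkkkkkkkkkkkkkkkkkkkkkk...kkkkkk
177 kkkkkkkBBkkkkkkkkkkkkkkkkkkkkkkkkkkkkkkkkkkkkkkkkkkk
```

arm_command([
  [[1,-0.35,0.03,0.08,0],[1,-0.35,0.03,0.08,0],[1,-0.3,0.03,0.08,0]],
])

```text
clock: 39.4
position: [0.5942, 0.0418, 0.0923]
orientation: [-3.139, -0.03, -0.082]
ft_force: [19.4, -1.7, 8.4]
finger_gap: 0.056
grip_force: 77.1
```

```bash
python3 tilt.py|head -2; python3 map.py | tail -14
```

```text
pos [0.5942 0.0418 0.0923] Fw [19.4 -1.7  8.4] tq [-0.35 -4.81 -0.04] X mm 108.7
bbox [179, 215, 157, 142, 17956] L [179. 292.] R [335. 292.] ell [257. 290.] [149. 159.] 92 mouth rel TCP ux,uy,z mm [ 5.5 -0.  18.5]
179 kkkkkkkkkkkkkkkkkkkkBBBBBBBBBBBBBBBBBBBB.gggkk......
182 kkkkkkkkkkkkkkkkBBBBBBBBBBBBBBBBBBBBBBBBBggkk..kggg.
185 kkkkkkkkkkkkkkBBBBBBBBBBBBBBBBBBBBBBBBBBkggkk.kkkgg.
188 ......kkkkkkggkBBBBBBBBBBBBBBBBBBBBBBBBkkg.kkkkkkkkg
191 .......kkkkkggkkBBBBBBBBBBBBBBBBBBBBBk.......kkkkkkk
194 ........kkkkggk..kkkBBBBBBBBBBBBBBk..........kkkkkkk
197 .....kkkkkkkg.................................kkkkkk
200 ...............................................kkkkk
203 .................................................kkk
206 ...................................................k
209 ....................................................
212 ....................................................
215 ....................................................
218 ....................................................
```

arm_command([
  [[1,-0.35,0.03,0,0],[1,-0.35,0.03,0,0],[1,-0.3,0.03,0,0]],
])

```text
clock: 39.85
position: [0.579, 0.0431, 0.0962]
orientation: [-3.137, -0.04, -0.083]
ft_force: [23.9, -4.8, 19.2]
finger_gap: 0.0562
grip_force: 85.2
```

```bash
python3 tilt.py|head -2; python3 map.py | tail -15
```

```text
pos [0.579  0.0431 0.0962] Fw [23.9 -4.8 19.2] tq [-1.14 -6.09  0.01] X mm 93.3
bbox [177, 215, 161, 142, 18387] L [177. 297.] R [337. 299.] ell [257. 293.] [154. 163.] 85 mouth rel TCP ux,uy,z mm [ 4.8 -0.1 21.7]
169 kkkk...kkkkkkkkkkkkkkBBBBBBBBBBBBBBBBBBBkkkkkkk.....
172 kkkkkkkkkkkkkkkkkkkkBBBBBBBBBBBBBBBBBBBBBgggkk......
175 kkkkkkkkkkkkkkkkBBBBBBBBBBBBBBBBBBBBBBBBBkggkk......
178 .kkkkkkkkkkkkkkBBBBBBBBBBBBBBBBBBBBBBBBBBkgkk.......
181 .......kkkkkgggkBBBBBBBBBBBBBBBBBBBBBBBBkgg.......gg
184 .......kkkkkgggkkBBBBBBBBBBBBBBBBBBBB............kkk
187 .........kkkgggkkkkkkBBBBBBBBBBBBk..............kkkk
190 ............ggg......kkk.............kkkkkkk....kkkk
193 .........................kkkkkk.................kkkk
196 .............kkkkkk..............................kkk
199 ....kkkk..........................................kk
202 ....................................................
205 ....................................................
208 ....................................................
211 ....................................................
```

arm_command([
  [[1,-0.3,0.03,0.1,0],[1,-0.3,0.03,0.1,0]],
])

```text
clock: 40.2
position: [0.5634, 0.0447, 0.0977]
orientation: [-3.138, -0.032, -0.083]
ft_force: [11.4, -2.7, 14.7]
finger_gap: 0.0563
grip_force: 87.8
```

```bash
python3 tilt.py|head -2; python3 map.py | tail -15; python3 meas.py
```

```text
pos [0.5634 0.0447 0.0977] Fw [11.4 -2.7 14.7] tq [-0.62 -3.6  -0.01] X mm 77.7
bbox [176, 220, 163, 140, 17850] L [176. 306.] R [338. 307.] ell [257. 304.] [162. 167.] 1 mouth rel TCP ux,uy,z mm [ 3.2 -0.1 23.7]
163 kkkkkkkkkkkkkkkkkkkkkBBBBBBBBBBBBBBBBBBBkkkkkkk.....
166 kkkkkkkkkkkkkkkkkkkkBBBBBBBBBBBBBBBBBBBBggggkggggggg
169 kkkkkkkkkkkkkkkBBBBBBBBBBBBBBBBBBBBBBBBBkggkkkgggg..
172 .kkkkkkkkkkkkkkBBBBBBBBBBBBBBBBBBBBBBBBBkggk........
175 .......kkkkkgggBBBBBBBBBBBBBBBBBBBBBBBkkkg..........
178 .......kkkkkgggkkBBBBBBBBBBBBBBBBBBkk...............
181 .........kkkggkkkkkkkkkBBBBBBBkkkk..................
184 ............ggkkkkkkkkkkkkkkkkk....................k
187 .................BBBBBkBBBk.......................kk
190 ......................................kkkkkkk.....kk
193 ..........................kkkkkkk.................kk
196 ..............kkkkkkk..............................k
199 ......kkkk..........................................
202 ....................................................
205 ....................................................
scene mark [259.5, 141.2] 17 ptr [262.2, 144.8] 4 pointer-mark along y mm 0.4 across 19.6
```

arm_command([
  [[1,-0.35,0.03,0.02,0],[1,-0.35,0.03,0,0]],
])

```text
clock: 40.65
position: [0.5518, 0.0464, 0.0993]
orientation: [-3.136, -0.037, -0.083]
ft_force: [22.2, -3.8, 22.5]
finger_gap: 0.0568
grip_force: 89.2
```

```bash
python3 tilt.py|head -2; python3 map.py | tail -15; python3 meas.py
```

```text
pos [0.5518 0.0464 0.0993] Fw [22.2 -3.8 22.5] tq [-0.78 -5.54 -0.09] X mm 66.0
bbox [176, 222, 163, 138, 17674] L [176. 306.] R [338. 307.] ell [257. 305.] [162. 166.] 176 mouth rel TCP ux,uy,z mm [ 3.  -0.1 23.7]
159 kkkkkkkkkkkkkkkkkkkkkBBBBBBBBBBBBBBBBBBBkkkkkkk...gg
162 kkkkkkkkkkkkkkkkkkBBBBBBBBBBBBBBBBBBBBBBBgggkk......
165 kkkkkkkkkkkkkkkkBBBBBBBBBBBBBBBBBBBBBBBBBkggkg.ggggg
168 ..kkkk.kkkkkkkkkBBBBBBBBBBBBBBBBBBBBBBBBkggkk..kkggg
171 .......kkkkkkggkBBBBBBBBBBBBBBBBBBBBBBkkkgg.........
174 ........kkkkkggkkkkBBBBBBBBBBBBBBBBk................
177 .........kkkkggkkkkkkkkkkkkkkkkkkkk.................
180 ..............kBkkkkkkkkkkkkkkkk....................
183 .................BBBBBBkBBBBB.......................
186 ....................................................
189 ............................................kkkkkkkk
192 .................................kkkkkk.............
195 .....................kkkkkk.........................
198 ........kkkkkkkk....................................
201 ....................................................
```

arm_command([
  [[1,0.2,0,0.5,0],[1,0,0,1,0],[1,0,0,1,0],[1,0,0,1,0],[1,0,-0.6,1,0],[1,-0.3,-0.9,0.5,0],[1,-0.3,-0.9,0,0],[1,-0.3,-0.9,0,0],[1,-0.3,-0.9,0,0],[1,-0.3,-0.9,0,0],[1,-0.3,-0.9,0,0],[1,-0.3,-0.9,0,0]],
])

```text
clock: 42.1
position: [0.4956, -0.0929, 0.1873]
orientation: [-3.142, 0.003, -0.083]
ft_force: [0.3, 0.3, -0.9]
finger_gap: 0.0563
grip_force: 86.8
```

arm_command([
  [[1,-0.3,-0.9,0,0],[1,-0.3,-0.9,0,0],[1,-0.3,-0.9,0,0],[1,-0.3,-0.9,0,0],[1,0,-0.9,0,0],[1,0,-0.5,-0.5,0],[1,0,0,-1,0],[1,0,0,-1,0],[1,0,0,-1,0],[1,0,0,-0.8,0],[1,0,0,0,0]],
])

```text
clock: 43.2
position: [0.47, -0.191, 0.0996]
orientation: [-3.141, 0.007, -0.083]
ft_force: [0.1, 0.9, -1.3]
finger_gap: 0.0564
grip_force: 86.8
```

```bash
python3 tilt.py|head -2; python3 map.py; python3 meas.py;python3 sc.py|grep -v -e -30 -e -60 -e -90
```

```text
pos [ 0.47   -0.191   0.0996] Fw [ 0.1  0.9 -1.3] tq [-0.02  0.02  0.04] X mm 5.1
bbox [176, 221, 162, 139, 17768] L [176. 306.] R [337. 304.] ell [257. 304.] [162. 166.] 1 mouth rel TCP ux,uy,z mm [ 4.1  0.2 22.8]
TCP px 164 175
151 kkkkkkkkkkkkkkkkkkkkkkkkkkkkkkkkkkkkk........kkkkkkk
154 kkkkkkkkkkkkkkkkkkkkkkkkkkkkkkkkkkkkkk.......kkkkkkk
157 kkkkkkkkkkkkkkkkkkkkkkkkkkkkkkkkkkkkkkkkk..kkkkkkkkk
160 ....kkkkkkkkkkkkkkkkkkkkkkkkkkkkkkkkkkkkkkkkkkkkkkkk
163 ...kkkkkkkkkkkkkkkkBBBBBBBBBBBBBBkkkkkkkkkkkkkkkkkkk
166 ...kkkkkkkkkkkBBBBBBBBBBBBBBBBBBBBBBBBkkkkkkk.......
169 kkkkkkkkkkkkkBBBBBBBBBBBBBBBBBBBBBBBBBkgggkkk.......
172 kkkkkkkkkkBBBBBBBBBBBBBBBBBBBBBBBBBBBBBkggkkkk......
175 kkkkkkkkkkgBBBBBBBBBBBBBBBBBBBBBBBBBBBkkkggkkk......
178 .....kkkkggkkBBBBBBBBBBBBBBBBBBBBBBBBkkk.kgg........
181 .......kkgggkkkBBBBBBBBBBBBBBBBBBBkkkkkk............
184 ........kkkggk.kkkkkkBBBBBBBBkkkkkkkkk..............
187 ............g....kkkkkkkkkkkkkkkkkkBg...............
190 ......................kBBBBBBBBB....................
193 ....................................................
196 ....................................................
199 ....................................................
202 ....................................................
205 ....................................................
208 ....................................................
top mark [209.3, 268.8] 30 ptr [209.5, 258.4] 35 pointer-mark along y mm 0.7 across 20.1
scene mark [259.5, 141.2] 17 ptr [262.8, 145.5] 8 pointer-mark along y mm 1.0 across 22.3
0 mouth [163.  169.9] base [169.3 191.8] base front [171.7 201.4]
30 mouth [164.3 175. ] base [166.6 181.3] base front [169.7 193.2]
60 mouth [165.8 180.6] base [163.6 169.8] base front [166.7 181.2]
90 mouth [167.1 185.3] base [160.9 159.9] base front [163.2 168.2]
blue [202.2, 132.9] [184, 118, 36, 31, 833]
blue [206.9, 166.3] [191, 158, 31, 14, 171]
blue [162.8, 172.8] [148, 161, 29, 24, 507]
```

arm_command([
  [[1,0,0,-1,0],[1,0,0,-0.8,0],[1,0,0,-0.2,0],[1,0,0,-0.2,0],[1,-0.3,0,-0.2,0],[1,-0.3,0,-0.15,0],[1,-0.3,0,-0.1,0]],
])

```text
clock: 44.2
position: [0.4643, -0.1917, 0.0543]
orientation: [3.14, -0.018, -0.081]
ft_force: [11.0, 2.4, 15.7]
finger_gap: 0.0564
grip_force: 88.2
```

```bash
python3 tilt.py|head -2; python3 map.py|tail -14
```

```text
pos [ 0.4643 -0.1917  0.0543] Fw [11.   2.4 15.7] tq [ 0.46 -3.04 -0.03] X mm -0.5
bbox [176, 222, 162, 138, 17676] L [176. 305.] R [337. 304.] ell [257. 304.] [162. 165.] 0 mouth rel TCP ux,uy,z mm [ 3.5  0.2 22.9]
179 kkkkkkkkkkkkkkBBBBBBBBBBBBBBBBBBBBBBBkkkkkkk........
182 kkkkkkkkkkkkBBBBBBBBBBBBBBBBBBBBBBBBBkkggkkk........
185 kkkkkkkkkkkkBBBBBBBBBBBBBBBBBBBBBBBBBkkkggkkk.......
188 ......kkkggkkBBBBBBBBBBBBBBBBBBBBBBBkkkkkg..........
191 .......kkkggkkkBBBBBBBBBBBBBBBBBBBkkkkk.............
194 ........kkkggkkkkkkkBBBBBBBBkBkkkkkkkk..............
197 ............gg....kkkkkkkkkkkkkkkkBB................
200 .....................kBBBBBBBBB.....................
203 ....................................................
206 ....................................................
209 ....................................................
212 ....................................................
215 ....................................................
218 ....................................................
```

arm_command([
  [[1,-0.4,0,-0.15,0],[1,-0.4,0,-0.1,0],[1,-0.4,0,0,0]],
])

```text
clock: 44.65
position: [0.4486, -0.1935, 0.054]
orientation: [3.138, -0.035, -0.08]
ft_force: [16.8, 0.5, 22.3]
finger_gap: 0.0566
grip_force: 89.3
```

```bash
python3 tilt.py|head -2; python3 map.py|tail -14
```

```text
pos [ 0.4486 -0.1935  0.054 ] Fw [16.8  0.5 22.3] tq [ 0.17 -4.65  0.04] X mm -16.0
bbox [176, 222, 162, 139, 17627] L [176. 305.] R [337. 304.] ell [257. 305.] [161. 165.] 2 mouth rel TCP ux,uy,z mm [ 3.1  0.3 23. ]
174 kkkkkkkkkkkkkkBBBBBBBBBBBBBBBBBBBBBBBkgkkkk.........
177 kkkkkkkkkkkBBBBBBBBBBBBBBBBBBBBBBBBBBBkggkkk........
180 kkkkkkkkkkkkBBBBBBBBBBBBBBBBBBBBBBBBBkkkggkkk.......
183 ......kkkkggkBBBBBBBBBBBBBBBBBBBBBBBkkkkkg..........
186 .......kkkkggkkBBBBBBBBBBBBBBBBBBkkkkkk.............
189 ........kkkkggkkkkkkkkBBBBBBBkkkkkkkkk..............
192 ..................kkkkkkkkkkkkkkkkkBg...............
195 ......................BBBBBBBBBB....................
198 ....................................................
201 ....................................................
204 ....................................................
207 ....................................................
210 ....................................................
213 ....................................................
```

arm_command([
  [[1,0.2,0,0.05,0],[1,0.15,0,0.05,0],[1,0,0,0.05,0],[1,0,0,0,0]],
])

```text
clock: 45.2
position: [0.4465, -0.1939, 0.054]
orientation: [3.139, -0.017, -0.081]
ft_force: [2.1, -1.1, 24.8]
finger_gap: 0.0565
grip_force: 89.6
```

arm_command([
  [[1,0,0,0.15,0],[1,0,0,0.15,0],[1,0,0,0,0]],
])

```text
clock: 45.5
position: [0.4395, -0.1913, 0.0547]
orientation: [3.142, -0.002, -0.081]
ft_force: [1.2, -0.7, 7.4]
finger_gap: 0.0561
grip_force: 87.4
```

arm_command([
  [[1,0,0,0.1,0],[1,0,0,0,0],[-0.4,0,0,0,0],[-1,0,0,0,0],[-1,0,0,0,0],[-1,0,0,0,0],[-1,0,0,0,0],[-1,0,0,0,0]],
])

```text
clock: 46.3
position: [0.439, -0.191, 0.0557]
orientation: [3.142, 0.0, -0.081]
ft_force: [0.3, -0.2, 0.8]
finger_gap: 0.0857
grip_force: 0.0
```

```bash
python3 tilt.py; python3 map.py
```

```text
pos [ 0.439  -0.191   0.0557] Fw [ 0.3 -0.2  0.8] tq [-0.01 -0.   -0.03] X mm -25.8
bbox [188, 284, 140, 80, 7616] L [188. 356.] R [327. 356.] ell [258. 354.] [139. 141.] 176 mouth rel TCP ux,uy,z mm [-27.1  -0.4  13.7]
white [([116.8, 300.8], 101), ([396.8, 300.8], 105)]
scene blue []
scene white [([307.4, 157.0], 29), ([305.6, 165.8], 25), ([281.8, 266.6], 1797)]
TCP px 164 177
153 kkkkkkkkkkkkkkkkkkkkkkkkkkkkkkkkkkkkkkkk........kkkk
156 kkkkkkkkkkkkkkkkkkkkkkkkkkkkkkkkkkkkkkkkkkkkk....kkk
159 kkkkkkkkkkkkkkkkkkkkkkkkkkkkkkkkkkkkkkkkkkkkkkkkkkkk
162 .kkkkkkkkkkkkkkkkkkkkkkkkkkkkkkkkkkkkkkkkkkkkkkkkkkk
165 kkkkkkkkkkkkkkkkkkkkkkkkkkkBBBBBBBBk.kk.kkkkkkkkkk..
168 kkkkkkkkkkkkBBBBBBBBBBBBBBBBBBBBBBBkk.......gggkkk..
171 kkkkkkkkkk.BBBBBBBBBBBBBBBBBBBBBBBkkk.......kggkkk..
174 kkkkkk......kBBBBBBBBBBBBBBBBBBBkkkkkk.......kggkkk.
177 kkkgk........kkkkkkkBBBBkkkkkkkkkkkkkkk.......kgg...
180 kkkggk........kkkkkkkkkkkkkkkkkkkkkkkkk.............
183 .kkkggk........kkkkkkkkkkkkkkkkkkkkkkBB.............
186 ..kkkggk.........kkkkkkkkkkkkkkkkBBBBB..............
189 ..................BBBBBBBBBBBBBBBBBg................
192 .......................kkBBBkk......................
195 ....................................................
198 ....................................................
201 ....................................................
204 ....................................................
207 ....................................................
210 ....................................................
```

arm_command([
  [[-1,0,0,0.5,0],[-1,0,0,1,0],[-1,0,0,1,0],[-1,0,0,1,0],[-1,0,0,1,0],[-1,0.5,-0.5,1,0],[-1,0.5,-1,1,0],[-1,0.5,-1,1,0],[-1,0,-1,0.5,0],[-1,0,-1,0,0],[-1,0,-1,0,0],[-1,0,0,0,0]],
])

```text
clock: 47.65
position: [0.4681, -0.3041, 0.2167]
orientation: [3.139, -0.0, -0.086]
ft_force: [-0.7, 0.5, -0.3]
finger_gap: 0.085
grip_force: 0.0
```

```bash
python3 meas.py; python3 bd.py; python3 - <<'E'
from h import *
for n in("scene","top"):
    c=camera(n)
    for b in blobs(c["image"],(100,90,20),(128,255,255),40): print(n,"blue",b[0],b[1],np.round(ray(c,b[0],.07),3))
c0=dict(np.load("scene0.npz"));c=camera("scene")
# upright check: original vs now, blue blob gap
for nm,(u,v) in dict(socket=(192,240),coil=(127,262),earpiece=(113,221),chassis=(283,268)).items():
    d=cv2.absdiff(c0["image"],c["image"])[v-18:v+18,u-18:u+18].mean();print(nm,"diff",round(float(d),2))
t0=dict(np.load("top0.npz"));t=camera("top")
print("top knob wing",[ (b[0],b[1]) for b in blobs(t["image"],(0,140,110),(5,255,255),25) if b[0][1]<230])
E
```

```text
top mark [209.3, 269.0] 31 ptr [209.5, 258.4] 35 pointer-mark along y mm 0.8 across 20.5
scene mark [259.5, 141.2] 17 ptr [262.8, 145.5] 8 pointer-mark along y mm 1.0 across 22.3
scene
[262.9, 145.4] 9 [0.412 0.064 0.03 ]
[307.3, 157.3] 33 [0.491 0.147 0.03 ]
[305.5, 166.1] 28 [0.515 0.13  0.03 ]
top
[159.8, 211.4] 59 [0.535 0.159 0.03 ]
[179.2, 214.7] 233 [0.528 0.119 0.03 ]
[164.5, 232.9] 59 [0.49  0.149 0.03 ]
[203.0, 247.0] 3 [0.46 0.07 0.03]
[209.4, 258.6] 40 [0.437 0.057 0.03 ]
scene blue [201.5, 133.3] [184, 118, 36, 31, 874] [ 0.351 -0.072  0.07 ]
scene blue [160.2, 166.0] [148, 155, 26, 23, 455] [ 0.414 -0.191  0.07 ]
scene blue [206.6, 166.2] [190, 158, 32, 14, 174] [ 0.456 -0.095  0.07 ]
scene blue [508.4, 175.0] [503, 169, 9, 13, 62] [0.746 0.515 0.07 ]
scene blue [227.4, 185.6] [218, 177, 19, 18, 278] [ 0.527 -0.072  0.07 ]
scene blue [166.7, 188.3] [155, 181, 22, 12, 82] [ 0.482 -0.195  0.07 ]
scene blue [229.0, 203.2] [221, 200, 16, 6, 40] [ 0.573 -0.085  0.07 ]
top blue [269.1, 220.4] [260, 213, 19, 16, 235] [ 0.507 -0.065  0.07 ]
top blue [331.3, 269.0] [321, 255, 22, 28, 431] [ 0.411 -0.183  0.07 ]
top blue [276.0, 286.7] [257, 266, 42, 42, 1249] [ 0.378 -0.075  0.07 ]
socket diff 1.76
coil diff 1.68
earpiece diff 1.53
chassis diff 2.24
top knob wing [([171.3, 174.2], [168, 164, 7, 22, 127])]
```

```bash
python3 -c "
from rig import finish_job;print(finish_job())"
```

```text
the job is handed in; nothing more can be done
None
```

I handed the job in at about 48 s: the tray is clamped with its pointer within about 1 mm of the red mark, all six beads are in the green pocket, the empty cup stands upright on the bench, and the bystanders are unmoved.

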